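Turn a tray of specimen mounts face up

ROBOT

A 6-joint arm with a two-finger parallel gripper is mounted at the origin on the work surface. World frame = base frame: x ahead of the robot, y to its left, z up, the work surface at z = 0. Lengths are in m, angles in rad, forces in N, time in s.
With the tool pointing down it reaches from about 0.3 to 0.85 m from the base axis. Payload 4.2 kg.
Tool frame: the origin (TCP) lies on the centre line of the jaws, within the pads' length; the fingertips stand 19 mm ahead of it and the grasp point (between the pads) is the TCP; z points along the fingers, x is the direction in which the jaws open and shut, and the axes are right-handed (so a half turn about z gives the same grasp; the last joint's range is limited). The gripper opens to 91 mm and grips with 3 to 60 N. Pads are 32 mm wide; open, the fingers measure 118 mm over their backs; the gripper's body (76 mm by 178 mm) begins 60 mm behind the grasp point.
Start: joints at [-0.02, 0.32, 1.565, -0, 1.257, -0.02], TCP at [0.575, 0, 0.213] pointing down, gripper open.
Joint ranges: [-3.11, 3.11], [-0.84, 2.01], [0.21, 2.61], [-1.34, 4.49], [0.05, 2.63], [-2.56, 2.56]. Speed limits (rad/s): [2.57, 2.57, 3.14, 3.14, 3.14, 3.14].

INTERFACE

Orientations are given as a unit quaternion [w, x, y, z].
In Python, from cell import env, eyes, workorder gives the robot as it stands.
- The arm moves only by the shell command python3 -m inch 'ROWS' [OPENING] [FORCE]. ROWS is JSON, a list of rows, each an object with "travel": the shift along the world's x, y, z in mm, a list of three; "delta_rot": the turn, a rotation vector about the world's x, y, z in rad, a list of three. In form: [{"travel": [dx, dy, dz], "delta_rot": [rx, ry, rz]}, ...]. A call has exactly 5 rows; each row is the pose to reach, as a shift and turn from the pose measured when the call began; what a row does not reach only later rows make up. A row lasts 1/10 s, in which the tool goes at most 50 mm and 8.59 degrees, less where a joint would pass 70% of its speed; a pose out of reach is approached as far as the arm can. A call with a gripper value outside its range is refused whole. OPENING is the opening, from 0 (shut) to 1 (fully open), set as the call begins (- or left out, the last holds). The fingers move at their own pace and stop on an object; FORCE is the grip in N (left out, the last holds). Time passes only in rows, so rows that repeat a pose let the fingers close, or fill a call up. It gives the time, the measured TCP pose, the force and the opening at its end, in the units of the state.
- env.sense(): the state, without advancing time (a new reading comes with each control period).
- eyes.get_image(name): name is "scene" or "side" or "wrist"; returns a dict with "frame" (420x560x3 uint8, blue, green, red), "depth" (420x560 float32, m along the optical axis (not along the pixel's ray), 0 where there is no reading), "camera_matrix" (3x3 intrinsics, pixels), "extrinsics" (4x4, takes a point from world to camera coordinates). Camera axes: x right, y down, z forward; pixel columns grow to the right and rows downward; lengths in m; the calibration is good to about 2 mm. A picture is of the moment at which its call begins.
- workorder.job_done(): hands the job in, once; it reports no verdict.
Trained networks look in a picture, given as the dict that the camera call returned (one of the last four; its "shot" number tells which), for a name from the list of things; names that differ only in an ending like _2 or _b are one class to them, and where a whole thing is asked for, a point or a joint stands for the part that bears it (a point fixed in the world has none). Each returns a list of dicts, best first, with "p" (0 to 1); they miss things now and then, are a little off and sometimes report something else, mostly with a low value. They report only what shows in the picture. A call takes as long as a camera call. They do not tell look-alikes from the thing itself.
- eyes.find_in(picture, name): "rect" ([centre column, centre row, width, height] in pixels, round what is visible of it).
- eyes.masks_of(picture, name): "mask" (420x560 bool, what is visible of it) and "rect" ([centre column, centre row, width, height] in pixels, round what is visible of it).
The state is a dict: "time_s": time; "joint_pos": joint angles; "qvel": joint speeds; "tau": joint torques, N m; "ee_pos": TCP position; "ee_rot": TCP orientation; "force": force on the tool from outside, world axes, zero at the start; "torque": the same for the moment, N m; "width": opening from 0.0 (shut) to 1.0 (fully open).
Only numpy, scipy, OpenCV 4.12 (cv2) and the standard library are available. Lean on these libraries where they do the work, as an engineer would, in place of code of your own. Each camera call takes 0.05 s, during which the arm holds its last target.

TASK

The four specimen mounts in the loaded tray lie polished face down: cap them with the empty tray that lies mouth down on the bench, turn both trays over together, and lift the emptied tray off, so that all four mounts lie flat in the cells of the clean tray with their polished faces up. Leave the clean tray mouth up on the bench and the emptied tray lying flat on the bench beside it, clear of it, and do not disturb the other things on the bench.

Things in the scene. Friction and masses are not known exactly. Their poses are not given: they have to be found in the camera images.
- loaded_tray: Loaded tray: grey plastic, 65 x 65 mm square, 20 mm high, solid bottom 12.5 mm thick, walls 3 mm, 7.5 mm deep; a cross of 3 mm dividers, ending 2.5 mm below the rim, makes 2 x 2 cells 28 mm square; 90 g. Stands on the bench mouth up, a mount in each cell. Origin: centre of its outer bottom; z out of its mouth, x and y along its sides.
- clean_tray: Clean tray: same shape as the loaded tray but empty, lying on the bench mouth down, its plain bottom with four small feet up. Origin: centre of its mouth in the rim plane (on the bench at the start); z from mouth to outer bottom (up at the start, down once it stands mouth up), x and y along its sides.
- loaded_mouth (a point): Centre of the loaded tray's mouth, in its rim plane, 20 mm from its outer bottom. Capped rim on rim (in any of four square positions, no latch) the trays make a stack 65 x 65 x 40 mm, which also stands steadily on its side, 65 mm tall; the mounts cannot leave their cells or turn over inside it.
- mount0: Specimen mount: black resin disc, 22 mm across, 12 mm thick (2 mm chamfers; it stands 4.5 mm above the rim), about 14 g, with a steel sample in its polished face, lying polished face down in a cell of the loaded tray (cell centres 15.5 mm from the tray's centre lines). Origin: centre of the polished face; z points from it to the plain back (up at the start).
- mount1: Specimen mount: black resin disc, 22 mm across, 12 mm thick (2 mm chamfers; it stands 4.5 mm above the rim), about 14 g, with a steel sample in its polished face, lying polished face down in a cell of the loaded tray (cell centres 15.5 mm from the tray's centre lines). Origin: centre of the polished face; z points from it to the plain back (up at the start).
- mount2: Specimen mount: black resin disc, 22 mm across, 12 mm thick (2 mm chamfers; it stands 4.5 mm above the rim), about 14 g, with a steel sample in its polished face, lying polished face down in a cell of the loaded tray (cell centres 15.5 mm from the tray's centre lines). Origin: centre of the polished face; z points from it to the plain back (up at the start).
- mount3: Specimen mount: black resin disc, 22 mm across, 12 mm thick (2 mm chamfers; it stands 4.5 mm above the rim), about 14 g, with a steel sample in its polished face, lying polished face down in a cell of the loaded tray (cell centres 15.5 mm from the tray's centre lines). Origin: centre of the polished face; z points from it to the plain back (up at the start).
- tweezers: Bystander: steel tweezers lying flat, about 110 mm long and 15 mm wide, 6 mm high; origin under the middle, x along them.
- objective: Bystander: steel microscope objective standing upright, 29 mm across, 42 mm tall; origin centre of its foot.
- eyepiece: Bystander: black eyepiece standing upright, 40 mm across, 54 mm tall; origin centre of its foot.
- amber_bottle: Bystander: amber glass bottle, 54 mm across, 110 mm tall; origin centre of its foot.
- white_bottle: Bystander: white plastic bottle, 40 mm across, 85 mm tall; origin centre of its foot.
- lens_jar: Bystander: glass jar with black lid, 44 mm across, 50 mm tall; origin centre of its foot.
- slide_box: Bystander: white plastic slide box, 92 x 112 mm, 35 mm high; origin centre of its underside.
Mind the look-alikes: they are no part of the job. What is shaped like the loaded_tray but orange is not meant.

How it is judged:
On the way, in this order (a step that is already met when the one before it is completed fails the run):
1. the clean tray caps the upright loaded tray, rim on rim (distance between loaded_mouth and clean_tray below 0.008 m and angle between the z axis of loaded_tray and the z axis of clean_tray, either way round below 0.12 rad and angle between each of loaded_tray, clean_tray's own z axis and vertical below 0.2 rad), for 0.1 s.
2. both trays have been turned upside down together, still rim on rim (distance between loaded_mouth and clean_tray below 0.008 m and angle between the z axis of loaded_tray and the z axis of clean_tray, either way round below 0.12 rad and angle between each of loaded_tray, clean_tray's own z axis and vertical above 2.94 rad), for 0.1 s.
At the end, for the whole second after the job is handed in: Four mounts flat (11 degrees) in the clean tray's cells, polished face up; the clean tray mouth up, flat on the bench (6 degrees, 4 mm); the emptied tray flat on the bench, either way up, its centre at least 64 mm from the clean tray's; all at rest (x of mount0 in the frame of clean_tray between -0.024 and 0.024 m and y of mount0 in the frame of clean_tray between -0.024 and 0.024 m and z of mount0 in the frame of clean_tray between -0.009 and 0 m and angle between each of mount0, mount1, mount2, mount3's own z axis and vertical above 2.95 rad and linear speed of each of mount0, mount1, mount2, mount3, loaded_tray, clean_tray below 0.02 m/s and x of mount1 in the frame of clean_tray between -0.024 and 0.024 m and y of mount1 in the frame of clean_tray between -0.024 and 0.024 m and z of mount1 in the frame of clean_tray between -0.009 and 0 m and x of mount2 in the frame of clean_tray between -0.024 and 0.024 m and y of mount2 in the frame of clean_tray between -0.024 and 0.024 m and z of mount2 in the frame of clean_tray between -0.009 and 0 m and x of mount3 in the frame of clean_tray between -0.024 and 0.024 m and y of mount3 in the frame of clean_tray between -0.024 and 0.024 m and z of mount3 in the frame of clean_tray between -0.009 and 0 m and angle between clean_tray's own z axis and vertical above 3.04 rad and height (world z) of clean_tray between 0.016 and 0.024 m and ((angle between loaded_tray's own z axis and vertical below 0.1 rad and height (world z) of loaded_tray between -0.004 and 0.004 m) or (angle between loaded_tray's own z axis and vertical above 3.04 rad and height (world z) of loaded_tray between 0.016 and 0.024 m)) and horizontal distance between loaded_tray and clean_tray above 0.064 m); the robot touches nothing.
It fails at once if one of the other things on the bench is moved by more than 25 mm (distance of any of tweezers, objective, eyepiece, amber_bottle, white_bottle, lens_jar, slide_box from where it was at the start of the episode above 0.025 m).
It also fails if it takes over 72 s, if anything falls off the work surface, if the arm or the gripper's body presses on something with over 40 N, if the wrist force passes 120 N, or if a joint passes its speed limit or range.

## Working session

There is one attempt and no reset: what is moved stays moved. The work goes in short steps, Python scripts to look and compute and a shell command to move; the robot and the scene stay as the last step left them, time stands still between calls to the robot, and variables do not carry over. Pictures are saved under pics/ and viewed, and the job is handed in when it is done.

```bash
ls; mkdir -p pics
python3 - <<'E'
from cell import env, eyes, workorder
import cv2
print(env.sense())
for n in ["scene","side","wrist"]:
    p=eyes.get_image(n); cv2.imwrite(f"pics/{n}0.png",p["frame"])
    import numpy as np
    E=p["extrinsics"];print(n,-E[:3,:3].T@E[:3,3])
E
```

```text
pics
{'time_s': 0.0, 'joint_pos': array([-2.00180040e-02,  3.20264993e-01,  1.56567503e+00, -1.42965223e-05,
        1.25739386e+00, -1.99546422e-02]), 'qvel': array([-0.0003392 , -0.00059964, -0.00046328,  0.0009465 , -0.00199561,
       -0.00027709]), 'tau': array([-5.01459035e-04, -4.12465632e+01, -2.31973493e+01,  7.28826877e-02,
        4.58198413e-02, -1.41870069e-04]), 'ee_pos': array([ 5.74490346e-01, -3.96554660e-06,  2.11837295e-01]), 'ee_rot': array([-1.06023801e-05,  9.99999621e-01, -2.94712088e-05, -8.70573829e-04]), 'force': array([-0.13387836, -1.0252766 , -0.11556917]), 'torque': array([-0.00206405,  0.02031234,  0.02388132]), 'width': 0.998150068277629}
scene [1.1625587  0.09772803 0.6670182 ]
side [0.33418774 0.71456392 0.9897351 ]
wrist [0.57418746 0.07935301 0.38431884]
```

View pics/scene0.png

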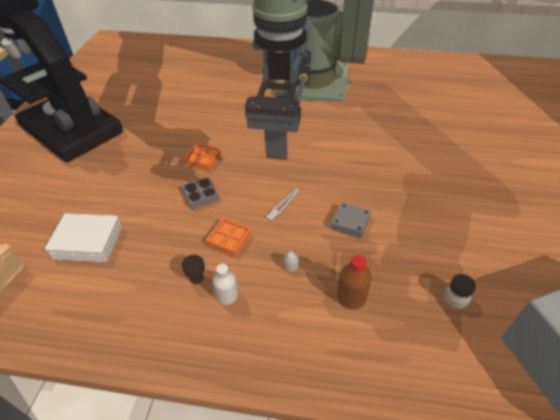

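View pics/side0.png

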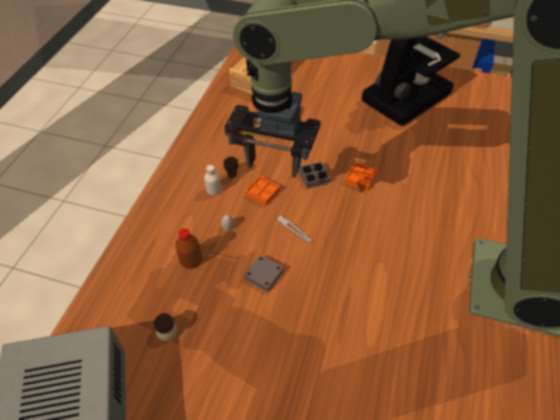

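View pics/wrist0.png

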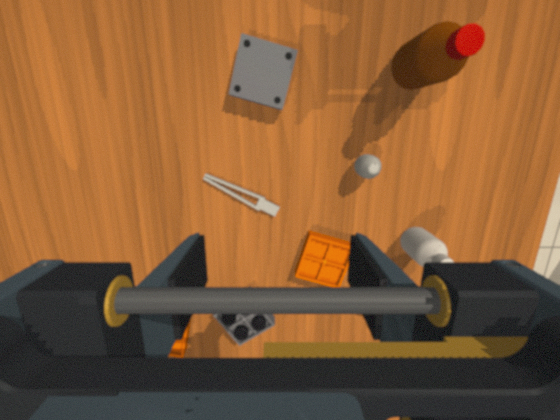

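```bash
cat > h.py <<'E'
from cell import env, eyes, workorder
import numpy as np, cv2
from scipy.spatial.transform import Rotation as R
def pts(p,mask):
    v,u=np.nonzero(mask&(p["depth"]>0)); d=p["depth"][v,u]
    K=p["camera_matrix"];E=p["extrinsics"]
    c=np.stack([(u-K[0,2])*d/K[0,0],(v-K[1,2])*d/K[1,1],d],1)
    return (c-E[:3,3])@E[:3,:3]
def top(P,lo,hi):
    P=P[(P[:,2]>lo)&(P[:,2]<hi)]
    if len(P)<5: return None
    (c,s,a)=cv2.minAreaRect((P[:,:2]*1000).astype(np.float32))
    return np.round(c,1),np.round(s,1),round(a,1),len(P),np.round(np.median(P[:,2])*1000,1)
def pose():
    s=env.sense(); q=s["ee_rot"]
    return s["time_s"],s["ee_pos"],R.from_quat([q[1],q[2],q[3],q[0]]),s
E
python3 - <<'E'
from h import *
for cam in ["scene","side","wrist"]:
    p=eyes.get_image(cam)
    for n in ["loaded_tray","clean_tray","mount0","tweezers","objective","eyepiece","amber_bottle","white_bottle","lens_jar","slide_box"]:
        for m in eyes.masks_of(p,n)[:5]:
            if m["p"]<.3: continue
            P=pts(p,m["mask"]); 
            b=p["frame"][m["mask"]].mean(0).astype(int)
            print(cam,n,round(m["p"],2),np.round(m["rect"]),b,np.round(np.median(P,0)*1000) if len(P) else None,top(P,.012,.06),np.round(np.percentile(P[:,2],[5,50,95])*1000) if len(P) else 0)
E
```

```text
scene loaded_tray 0.95 [204. 159.  40.  25.] [ 48  95 180] [ 411. -219.   12.] (array([ 407.2, -220.2]), array([66.9, 66.4]), 78.2, 338, np.float64(15.5)) [ 3. 12. 19.]
scene loaded_tray 0.94 [200. 195.  36.  30.] [ 87  95 110] [ 541. -186.   13.] (array([ 528.2, -191.7]), array([69.8, 65.2]), 34.2, 316, np.float64(16.7)) [-1. 13. 20.]
scene loaded_tray 0.65 [230. 239.  44.  37.] [ 56 112 207] [645. -99.  12.] (array([642. , -98.8]), array([66.8, 67.3]), 73.2, 534, np.float64(15.9)) [ 2. 12. 19.]
scene clean_tray 0.64 [351. 219.  42.  35.] [104 110 121] [569. 138.  18.] (array([560.6, 139.1]), array([65.2, 66.9]), 74.7, 798, np.float64(18.5)) [ 5. 18. 20.]
scene mount0 0.6 [195. 197.   8.   8.] [50 56 70] [ 552. -195.   22.] (array([ 549.7, -195.7]), array([21.9, 18.9]), 15.9, 73, np.float64(22.1)) [16. 22. 25.]
scene mount0 0.59 [202. 183.  10.   7.] [39 45 61] [ 509. -186.   23.] (array([ 508.6, -187.1]), array([16.1, 14.6]), 34.4, 43, np.float64(22.7)) [19. 23. 24.]
scene mount0 0.41 [209. 195.  12.   4.] [48 54 68] [ 536. -168.   23.] (array([ 533.6, -169.4]), array([17.9, 16.9])
[... 4679 characters left out ...]
, 483, np.float64(34.4)) [15. 34. 43.]
wrist objective 0.59 [244. 328.  62.  30.] [85 90 98] [ 528. -203.   17.] (array([ 525.7, -192.8]), array([65.7, 65.9]), 34.7, 614, np.float64(17.7)) [ 6. 17. 21.]
wrist amber_bottle 0.6 [264.  71.  69.  77.] [114 119 124] [557. 140.  20.] (array([557.2, 139.1]), array([65.1, 64.9]), 75.0, 3506, np.float64(20.2)) [19. 20. 22.]
wrist amber_bottle 0.59 [440.  58.  92.  69.] [ 16  45 110] [723. 144.  77.] (array([721.5, 140.8]), array([22.4, 53.1]), 31.9, 915, np.float64(38.6)) [ 18.  77. 111.]
wrist white_bottle 0.73 [423. 246.  57.  42.] [125 139 150] [756. -63.  51.] (array([761.9, -66. ]), array([38.2, 26.6]), 30.1, 824, np.float64(44.9)) [ 8. 51. 81.]
```

```bash
python3 -m inch '[{"travel":[-10,-40,-10],"delta_rot":[0,0,-0.14]},{"travel":[-20,-80,-25],"delta_rot":[0,0,-0.28]},{"travel":[-30,-120,-45],"delta_rot":[0,0,-0.42]},{"travel":[-40,-160,-65],"delta_rot":[0,0,-0.56]},{"travel":[-48,-193,-85],"delta_rot":[0,0,-0.70]}]' 1 5
python3 - <<'E'
from h import *
t,x,r,s=pose(); print(s["joint_pos"], r.as_matrix().round(3))
p=eyes.get_image("wrist"); cv2.imwrite("pics/w1.png",p["frame"])
for m in eyes.masks_of(p,"loaded_tray")[:3]:
    P=pts(p,m["mask"]); print(m["p"],np.round(m["rect"]),top(P,.012,.06))
E
```

```text
time_s: 2.3
ee_pos: [0.5264, -0.1949, 0.1272]
ee_rot: [0.0, 0.938, -0.346, 0.0]
force: [1.3, -0.9, 0.0]
width: 1.001
[-3.74974534e-01  3.65443483e-01  1.72488818e+00 -3.63497527e-04
  1.05047416e+00  3.31556194e-01] [[ 0.761 -0.649  0.001]
 [-0.649 -0.761 -0.001]
 [ 0.001  0.    -1.   ]]
0.91 [304.  51. 100. 102.] (array([639.5, -99.8]), array([65.1, 65.5]), 73.3, 5647, np.float64(13.4))
0.85 [216. 291.  48.  76.] (array([ 409.5, -228.6]), array([90.6, 38.3]), 32.3, 883, np.float64(14.3))
0.69 [276. 206.  78.  77.] (array([ 525.2, -193.1]), array([65.4, 64.9]), 34.5, 2396, np.float64(16.7))
```

View pics/w1.png

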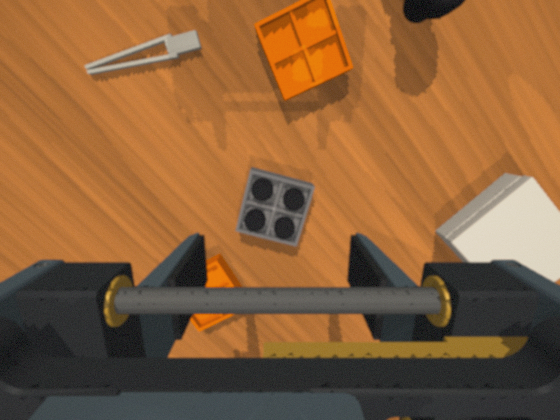

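The picture shows the loaded tray with its four mounts at px (277,206), midway between the fingers, and the orange trays at (305,48) and (210,295). I'll centre the loaded tray by lightly squeezing it on both axes.

```bash
python3 -m inch '[{"travel":[-1,2,-15],"delta_rot":[0,0,-0.13]},{"travel":[-1,2,-40],"delta_rot":[0,0,-0.263]},{"travel":[-1,2,-70],"delta_rot":[0,0,-0.263]},{"travel":[-1,2,-95],"delta_rot":[0,0,-0.263]},{"travel":[-1,2,-102],"delta_rot":[0,0,-0.263]}]' 1 5
python3 -m inch '[{"travel":[0,0,0],"delta_rot":[0,0,0]},{"travel":[0,0,0],"delta_rot":[0,0,0]},{"travel":[0,0,0],"delta_rot":[0,0,0]},{"travel":[0,0,0],"delta_rot":[0,0,0]},{"travel":[0,0,0],"delta_rot":[0,0,0]}]' 0.6 5
python3 - <<'E'
from h import *
t,x,r,s=pose(); print(x, r.as_matrix().round(4)[:,0],np.degrees(np.arctan2(r.as_matrix()[1,0],r.as_matrix()[0,0])))
E
```

```text
time_s: 2.9
ee_pos: [0.5222, -0.1925, 0.0211]
ee_rot: [0.0, 0.885, -0.465, -0.005]
force: [-1.1, 0.0, 0.2]
width: 1.001
time_s: 3.4
ee_pos: [0.5226, -0.1927, 0.0219]
ee_rot: [0.0, 0.885, -0.465, -0.004]
force: [0.3, -0.3, -0.6]
width: 0.61
[ 0.52263372 -0.19265239  0.02188595] [ 0.5677 -0.8232 -0.007 ] -55.411967785362776
```

Run:
```python
from h import *
for c in ["wrist","side","scene"]:
    p=eyes.get_image(c); f=p["frame"]
    if c=="side": f=cv2.resize(f[120:240,240:400],None,fx=5,fy=5)
    if c=="scene": f=cv2.resize(f[120:240,140:300],None,fx=5,fy=5)
    cv2.imwrite(f"pics/{c}2.png",f)
print(env.sense()["width"])
```

```text
0.5969349624553238
```

View pics/wrist2.png

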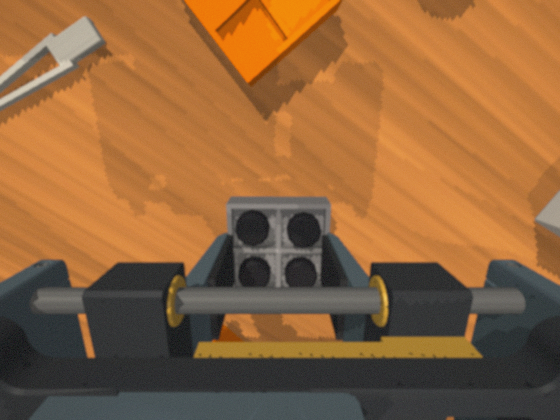

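View pics/scene2.png

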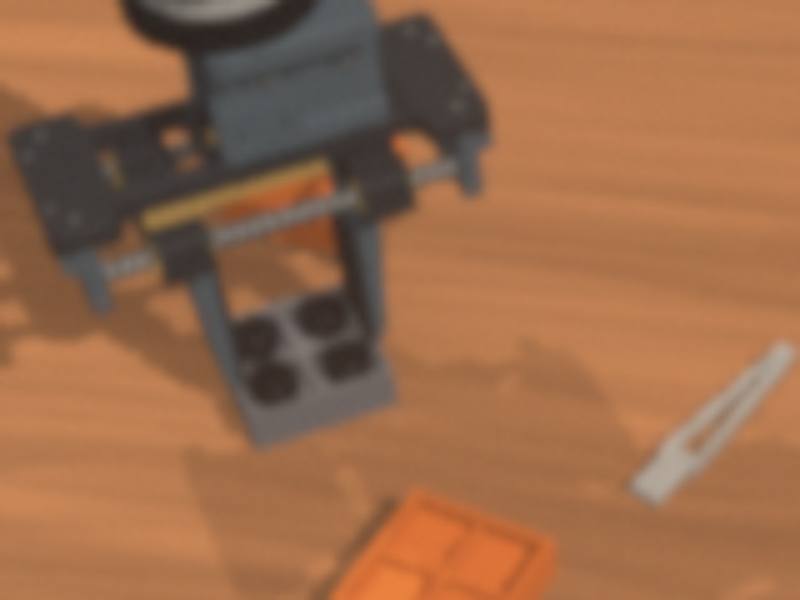

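```bash
python3 -m inch '[{"travel":[0,0,1],"delta_rot":[0,0,0]},{"travel":[0,0,1],"delta_rot":[0,0,0]},{"travel":[0,0,1],"delta_rot":[0,0,0]},{"travel":[0,0,1],"delta_rot":[0,0,0]},{"travel":[0,0,1],"delta_rot":[0,0,0]}]' 0.3 5
python3 - <<'E'
from h import *
t,x,r,s=pose(); print(x, np.degrees(np.arctan2(r.as_matrix()[1,0],r.as_matrix()[0,0])),s["width"],r.as_matrix()[:,2])
p=eyes.get_image("wrist"); f=p["frame"]; cv2.imwrite(f"pics/w3.png",f)
E
```

```text
time_s: 4.05
ee_pos: [0.5227, -0.1928, 0.0228]
ee_rot: [0.0, 0.885, -0.465, -0.004]
force: [0.4, -0.9, 3.9]
width: 0.455
[ 0.52270108 -0.19280759  0.02279191] -55.41826423409209 0.45482426195575754 [-0.00729377  0.00323456 -0.99996817]
```

View pics/w3.png

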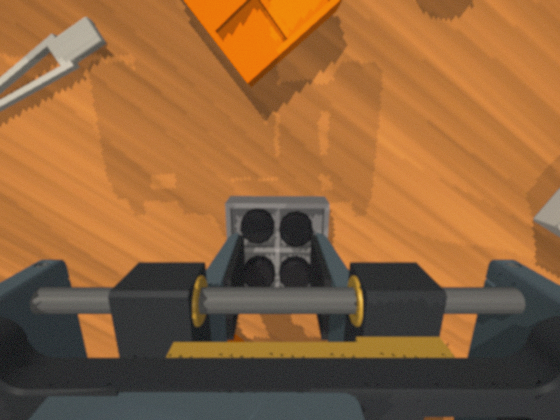

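Run:
```python
from h import *
for c in ["wrist","side","scene"]:
    p=eyes.get_image(c); 
    np.save(f"pics/{c}_d.npy",p["depth"])
    f=p["frame"]
    if c=="side": cv2.imwrite("pics/side4.png",cv2.resize(f[120:240,240:400],None,fx=5,fy=5,interpolation=cv2.INTER_CUBIC))
    if c=="wrist":
        t,x,r,s=pose()
        P=pts(p,p["depth"]>0); v,u=np.nonzero(p["depth"]>0)
        loc=r.inv().apply(P-x)*1000  # tool frame
        im={(a,b):(q,w) for a,b,q,w in zip(u,v,loc,P)}
        for (a,b) in [(278,199),(232,210),(325,210),(258,225),(297,225),(278,260),(240,240),(236,250),(230,260),(316,240),(322,250),(328,262),(224,290),(333,290),(243,262),(311,262)]:
            if (a,b) in im: print(a,b,"tool",im[(a,b)][0].round(1),"world",(im[(a,b)][1]*1000).round(1))
```

```text
278 199 tool [  1.6 -34.3  11.4] world [ 551.8 -174.7   11.1]
232 210 tool [-28.2 -27.6   8.8] world [ 529.3 -153.9   14. ]
325 210 tool [ 30.9 -29.7   1.7] world [ 564.6 -201.4   20.7]
258 225 tool [-10.8 -21.   -2.1] world [ 533.9 -172.    24.8]
297 225 tool [ 13.3 -21.3  -2.9] world [ 547.8 -191.7   25.4]
278 260 tool [1.7 6.1 5. ] world [ 518.6 -197.6   17.8]
240 240 tool [-20.9 -15.  -11.8] world [ 523.2 -167.1   34.6]
236 250 tool [-21.2 -15.3 -27. ] world [ 523.4 -166.8   49.7]
230 260 tool [-22.8 -14.5 -37.8] world [ 522.  -165.9   60.5]
316 240 tool [ 24.2 -14.8 -11.4] world [ 548.7 -204.3   33.9]
322 250 tool [ 25.4 -15.5 -27.4] world [ 550.  -205.    49.9]
328 262 tool [ 25.8 -16.5 -44. ] world [ 551.2 -204.8   66.4]
224 290 tool [-15.1 -32.  -94.6] world [ 541.1 -162.6  117.2]
333 290 tool [ 18.  -32.  -94.6] world [ 559.9 -189.8  117. ]
243 262 tool [-19.8  -0.  -10.5] world [ 511.6 -176.5   33.4]
311 262 tool [22.4  2.2 -5.8] world [ 533.6 -212.6   28.4]
```

View pics/side4.png

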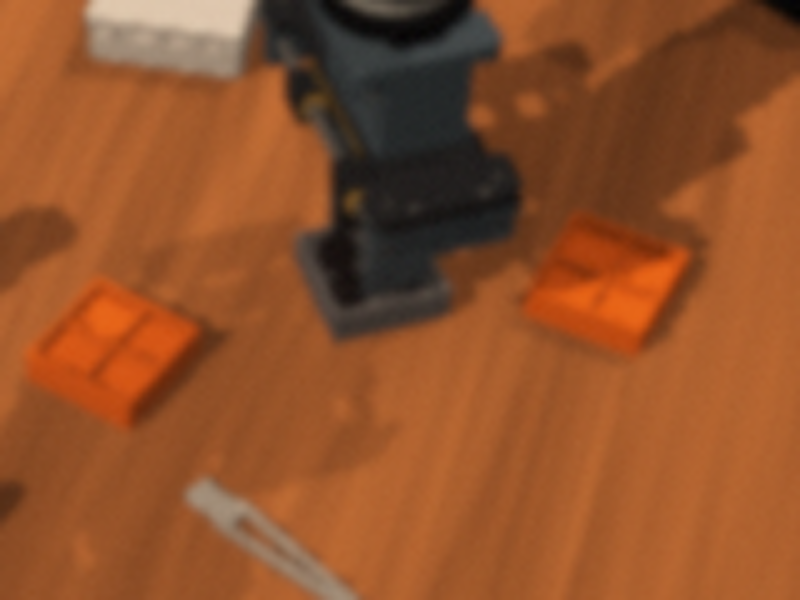

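Run:
```python
from h import *
p=eyes.get_image("wrist")
t,x,r,s=pose()
P=pts(p,p["depth"]>0); v,u=np.nonzero(p["depth"]>0)
loc=r.inv().apply(P-x)*1000
for row in range(222,300,4):
    print(row,[f"{int(a)}:{q[0]:.0f},{q[1]:.0f},{q[2]:.0f}" for a,q in zip(u[v==row],loc[v==row]) if a in(214,222,228,234,238,242,246,250)])
cv2.imwrite("pics/w5.png",cv2.resize(p["frame"][180:320,190:370],None,fx=4,fy=4,interpolation=cv2.INTER_CUBIC))
```

```text
222 ['214:-43,-15,22', '222:-38,-15,22', '228:-30,-21,3', '234:-27,-19,11', '238:-25,-19,10', '242:-21,-22,-0', '246:-18,-23,-2', '250:-16,-23,-2']
226 ['214:-44,-12,22', '222:-38,-11,24', '228:-30,-19,1', '234:-27,-17,9', '238:-25,-16,10', '242:-21,-20,-1', '246:-18,-20,-2', '250:-16,-21,-3']
230 ['214:-44,-9,22', '222:-38,-9,23', '228:-30,-16,3', '234:-28,-14,10', '238:-25,-14,9', '242:-21,-17,-1', '246:-18,-18,-2', '250:-16,-18,-2']
234 ['214:-44,-6,22', '222:-38,-6,23', '228:-30,-13,3', '234:-25,-16,-6', '238:-23,-16,-5', '242:-21,-15,-1', '246:-19,-15,-1', '250:-16,-16,-4']
238 ['214:-44,-3,22', '222:-38,-3,22', '228:-28,-16,-11', '234:-24,-16,-12', '238:-23,-15,-9', '242:-20,-15,-8', '246:-19,-12,-0', '250:-16,-12,-2']
242 ['214:-44,0,23', '222:-39,0,22', '228:-27,-16,-18', '234:-24,-16,-18', '238:-22,-15,-14', '242:-20,-14,-12', '246:-20,-5,11', '250:-17,-5,10']
246 ['214:-45,4,23', '222:-29,-16,-23', '228:-26,-16,-24', '234:-23,-16,-23', '238:-21,-15,-21', '242:-20,-12,-14', '246:-20,-3,7', '250:-17,-3,8']
250 ['214:-45,7,24', '222:-28,-16,-30', '228:-25,-16,-28', '234:-22,-1
[... 1177 characters left out ...]
', '234:-20,-8,-48', '238:-20,-1,-35', '242:-20,8,-20', '246:-19,19,-2', '250:-17,19,-2']
286 ['214:-25,-16,-65', '222:-23,-13,-60', '228:-21,-11,-58', '234:-20,-6,-49', '238:-20,2,-35', '242:-20,11,-19', '246:-21,27,8', '250:-17,22,-1']
290 ['214:-18,-32,-95', '222:-16,-32,-95', '228:-14,-32,-94', '234:-12,-32,-94', '238:-11,-32,-94', '242:-10,-32,-94', '246:-8,-32,-94', '250:-7,-32,-95']
294 ['214:-18,-32,-96', '222:-15,-32,-96', '228:-13,-32,-97', '234:-12,-32,-96', '238:-11,-32,-96', '242:-9,-32,-96', '246:-8,-32,-97', '250:-7,-32,-97']
298 ['214:-18,-31,-97', '222:-15,-31,-98', '228:-13,-31,-98', '234:-12,-31,-97', '238:-11,-30,-96', '242:-9,-30,-96', '246:-8,-31,-98', '250:-7,-30,-96']
```

View pics/w5.png

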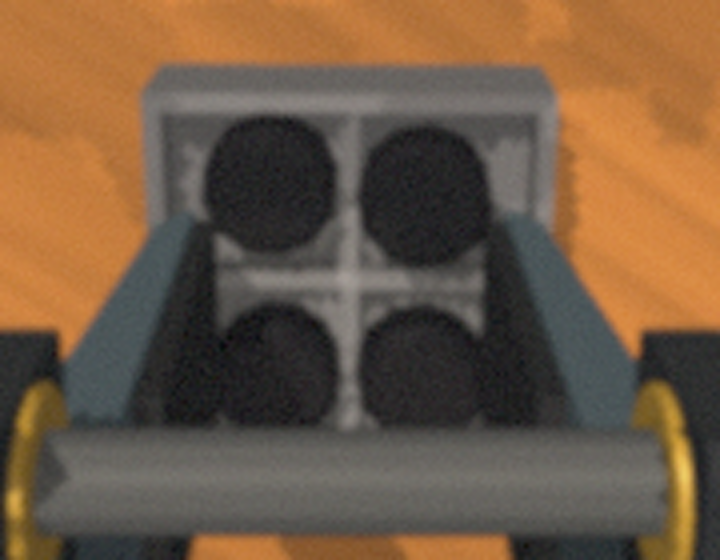

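The fingertips are inside the tray outline and pressing on the mounts. In the depth image they end about at the reported TCP, not 19 mm ahead of it. I'll open slightly, lift, and look again.

```bash
python3 -m inch '[{"travel":[0,0,0],"delta_rot":[0,0,0]},{"travel":[0,0,0],"delta_rot":[0,0,0]},{"travel":[0,0,10],"delta_rot":[0,0,0]},{"travel":[0,0,30],"delta_rot":[0,0,0]},{"travel":[0,0,40],"delta_rot":[0,0,0]}]' 0.52 5
python3 -m inch '[{"travel":[0,0,10],"delta_rot":[0,0,0]},{"travel":[0,0,10],"delta_rot":[0,0,0]},{"travel":[0,0,10],"delta_rot":[0,0,0]},{"travel":[0,0,10],"delta_rot":[0,0,0]},{"travel":[0,0,10],"delta_rot":[0,0,0]}]' 1 5
python3 - <<'E'
from h import *
p=eyes.get_image("wrist")
t,x,r,s=pose()
P=pts(p,p["depth"]>0); v,u=np.nonzero(p["depth"]>0)
loc=r.inv().apply(P-x)*1000
print(x)
# left finger edge profile
m=(loc[:,2]<12)&(loc[:,2]>-40)&(abs(loc[:,1])<20)&(abs(loc[:,0])>35)
for lo in range(-40,12,4):
    q=loc[m&(loc[:,2]>=lo)&(loc[:,2]<lo+4)]
    print(lo,len(q), q.min(0).round(), q.max(0).round()) if len(q) else print(lo,0)
for m in eyes.masks_of(p,"loaded_tray")[:4]:
    Q=pts(p,m["mask"]); print(m["p"],np.round(m["rect"]),top(Q,.012,.06))
cv2.imwrite("pics/w6.png",p["frame"])
E
```

```text
time_s: 4.8
ee_pos: [0.5233, -0.193, 0.0641]
ee_rot: [0.0, 0.885, -0.465, -0.003]
force: [0.8, 1.4, 0.3]
width: 0.52
time_s: 5.3
ee_pos: [0.5228, -0.1928, 0.0734]
ee_rot: [0.0, 0.885, -0.465, -0.004]
force: [0.0, 0.2, -0.7]
width: 0.929
[ 0.52283266 -0.19277451  0.07345253]
-40 296 [-52. -17. -40.] [ 54.  17. -36.]
-36 277 [-51. -17. -36.] [ 54.   4. -32.]
-32 280 [-51. -17. -32.] [ 53.   6. -28.]
-28 256 [-51. -17. -28.] [ 53.   8. -24.]
-24 267 [-51. -17. -24.] [ 53.  10. -20.]
-20 246 [-50. -17. -20.] [ 53.  13. -16.]
-16 250 [-49. -17. -16.] [ 52.  15. -12.]
-12 230 [-49. -17. -12.] [52. 17. -8.]
-8 209 [-49. -17.  -8.] [51. 17. -4.]
-4 129 [-47. -17.  -4.] [49. 17. -0.]
0 0
4 0
8 0
0.8 [262.  47. 136.  95.] (array([639.4, -99.7]), array([65.9, 65.2]), 73.5, 6709, np.float64(13.4))
0.67 [233. 336.  97.  45.] (array([ 404.4, -221.8]), array([65.2, 66.4]), 78.4, 2702, np.float64(13.3))
0.55 [279. 223.  86.  81.] (array([ 524.8, -192.8]), array([65.9, 65.2]), 34.5, 3550, np.float64(16.9))
```

View pics/w6.png

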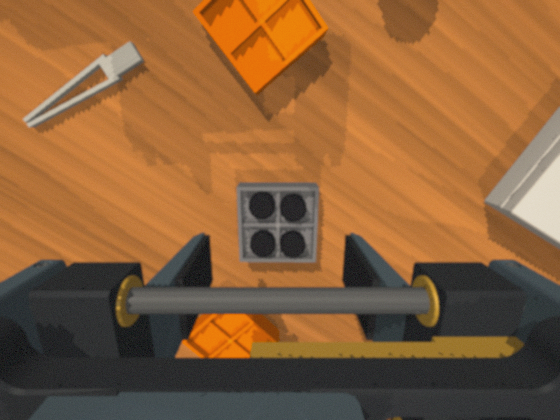

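The mounts are still in their cells, with the tray at px (279,223). The fingertips end at tool z = 0, so the reported point is the fingertip itself. From here I'll treat the reported z as tip height and redo the squeeze lower.

```bash
python3 -m inch '[{"travel":[1,0,-20],"delta_rot":[0,0,0]},{"travel":[2,0,-45],"delta_rot":[0,0,0]},{"travel":[2,0,-60],"delta_rot":[0,0,0]},{"travel":[2,0,-66],"delta_rot":[0,0,0]},{"travel":[2,0,-66],"delta_rot":[0,0,0]}]' 1 5
python3 -m inch '[{"travel":[0,0,0],"delta_rot":[0,0,0]},{"travel":[0,0,0],"delta_rot":[0,0,0]},{"travel":[0,0,0],"delta_rot":[0,0,0]},{"travel":[0,0,0],"delta_rot":[0,0,0]},{"travel":[0,0,0],"delta_rot":[0,0,0]}]' 0.6 6
python3 -m inch '[{"travel":[0,0,0],"delta_rot":[0,0,0]},{"travel":[0,0,0],"delta_rot":[0,0,0]},{"travel":[0,0,0],"delta_rot":[0,0,0]},{"travel":[0,0,0],"delta_rot":[0,0,0]},{"travel":[0,0,0],"delta_rot":[0,0,0]}]' 1 6
python3 - <<'E'
from h import *
t,x,r,s=pose(); print(x, np.degrees(np.arctan2(r.as_matrix()[1,0],r.as_matrix()[0,0])),s["width"],r.as_matrix()[:,2],s["joint_pos"])
p=eyes.get_image("wrist"); cv2.imwrite("pics/w7.png",p["frame"])
E
```

```text
time_s: 5.9
ee_pos: [0.5244, -0.1927, 0.0067]
ee_rot: [0.0, 0.885, -0.465, -0.005]
force: [0.3, 0.2, -0.2]
width: 1.0
time_s: 6.4
ee_pos: [0.5246, -0.1926, 0.0074]
ee_rot: [0.0, 0.885, -0.465, -0.004]
force: [-1.1, 0.3, 4.5]
width: 0.712
time_s: 6.9
ee_pos: [0.5245, -0.1926, 0.0072]
ee_rot: [0.0, 0.885, -0.465, -0.005]
force: [-0.6, -1.3, -0.5]
width: 1.001
[ 0.5245456  -0.19258571  0.00723463] -55.41566480206453 1.0011100834113364 [-0.0083197   0.00383914 -0.99995802] [-3.72779639e-01  5.04912795e-01  1.85630640e+00  7.68126158e-04
  7.89520263e-01  5.93844362e-01]
```

View pics/w7.png

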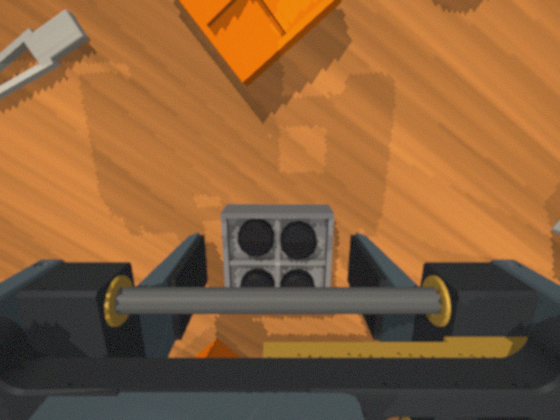

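The squeeze is confirmed: width 0.712 is 65 mm, and the tray sits between the fingers at px (278,250). Next I'll squeeze the other axis.

```bash
python3 -m inch '[{"travel":[0,0,15],"delta_rot":[0,0,0]},{"travel":[0,0,35],"delta_rot":[0,0,0.1]},{"travel":[0,0,35],"delta_rot":[0,0,0.245]},{"travel":[0,0,35],"delta_rot":[0,0,0.39]},{"travel":[0,0,35],"delta_rot":[0,0,0.535]}]' 1 6
python3 -m inch '[{"travel":[0,0,0],"delta_rot":[0,0,0.145]},{"travel":[0,0,0],"delta_rot":[0,0,0.29]},{"travel":[0,0,0],"delta_rot":[0,0,0.435]},{"travel":[0,0,0],"delta_rot":[0,0,0.58]},{"travel":[0,0,0],"delta_rot":[0,0,0.725]}]' 1 6
python3 - <<'E'
from h import *
t,x,r,s=pose(); print(x, np.arctan2(r.as_matrix()[1,0],r.as_matrix()[0,0]),np.radians(34.584),r.as_matrix()[:,2])
E
```

```text
time_s: 7.45
ee_pos: [0.5246, -0.1926, 0.0425]
ee_rot: [0.001, 0.977, -0.211, -0.004]
force: [0.3, 0.7, 0.5]
width: 1.002
time_s: 7.95
ee_pos: [0.5246, -0.1926, 0.0424]
ee_rot: [0.003, 0.988, 0.152, -0.003]
force: [0.2, 0.6, -0.6]
width: 0.998
[ 0.52456422 -0.19261752  0.0423753 ] 0.30470198714578856 0.603604668509719 [-0.0058421  -0.00662098 -0.99996102]
```

```bash
python3 -m inch '[{"travel":[0,0,0],"delta_rot":[0.003,-0.003,0.145]},{"travel":[0,0,0],"delta_rot":[0.007,-0.006,0.299]},{"travel":[0,0,-17],"delta_rot":[0.007,-0.006,0.299]},{"travel":[0,0,-32],"delta_rot":[0.007,-0.006,0.299]},{"travel":[0,0,-36],"delta_rot":[0.007,-0.006,0.299]}]' 1 6
python3 -m inch '[{"travel":[0,0,0],"delta_rot":[0,0,0]},{"travel":[0,0,0],"delta_rot":[0,0,0]},{"travel":[0,0,0],"delta_rot":[0,0,0]},{"travel":[0,0,0],"delta_rot":[0,0,0]},{"travel":[0,0,0],"delta_rot":[0,0,0]}]' 0.6 6
python3 - <<'E'
from h import *
t,x,r,s=pose(); print(x, np.degrees(np.arctan2(r.as_matrix()[1,0],r.as_matrix()[0,0])),s["width"],r.as_matrix()[:,2])
E
```

```text
time_s: 8.45
ee_pos: [0.5235, -0.1922, 0.005]
ee_rot: [-0.001, 0.955, 0.297, -0.001]
force: [-0.1, -1.0, -0.4]
width: 1.001
time_s: 8.95
ee_pos: [0.5241, -0.1924, 0.0056]
ee_rot: [-0.0, 0.955, 0.297, 0.0]
force: [0.4, 0.3, 1.6]
width: 0.712
[ 0.5240631  -0.19235261  0.00564473] 34.58831189825545 0.7124424859799092 [-6.01225049e-05  3.49625663e-04 -9.99999937e-01]
```

```bash
python3 -m inch '[{"travel":[0,0,0],"delta_rot":[0,0,0]},{"travel":[0,0,0],"delta_rot":[0,0,0]},{"travel":[0,0,25],"delta_rot":[0,0,0]},{"travel":[1,25,60],"delta_rot":[0,0,-0.1]},{"travel":[6,70,70],"delta_rot":[0,0,-0.24]}]' 1 6
python3 -m inch '[{"travel":[5,48,0],"delta_rot":[0,0,-0.14]},{"travel":[10,96,0],"delta_rot":[0,0,-0.28]},{"travel":[15,144,0],"delta_rot":[0,0,-0.42]},{"travel":[20,192,0],"delta_rot":[0,0,-0.56]},{"travel":[25,240,0],"delta_rot":[0,0,-0.626]}]' 1 6
python3 - <<'E'
from h import *
t,x,r,s=pose(); print(x, np.arctan2(r.as_matrix()[1,0],r.as_matrix()[0,0]),r.as_matrix()[:,2])
p=eyes.get_image("wrist"); cv2.imwrite("pics/w8.png",p["frame"])
m=eyes.masks_of(p,"clean_tray")[0]
Q=pts(p,m["mask"]); print(m["p"],np.round(m["rect"]),top(Q,.012,.06))
E
```

```text
time_s: 9.45
ee_pos: [0.5321, -0.1244, 0.0787]
ee_rot: [0.001, 0.984, 0.177, 0.003]
force: [0.8, 0.2, 1.0]
width: 0.999
time_s: 9.95
ee_pos: [0.5559, 0.1063, 0.0787]
ee_rot: [0.002, 0.991, -0.137, 0.002]
force: [0.8, 0.0, 0.6]
width: 1.003
[0.5558717  0.10630259 0.07873626] -0.2752912441830563 [ 0.00382535 -0.00536501 -0.99997829]
0.64 [267. 184.  85.  82.] (array([557.1, 138.8]), array([65.4, 65.2]), 75.0, 6411, np.float64(20.2))
```

View pics/w8.png

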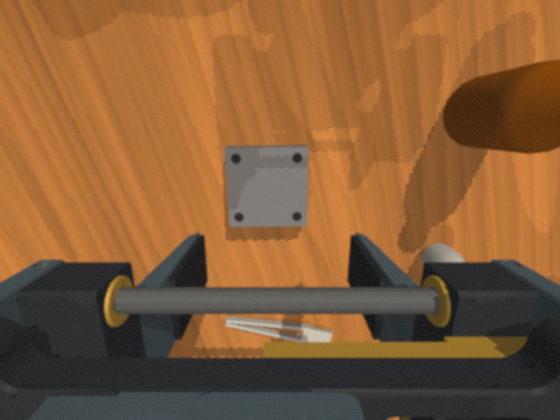

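The clean tray is at px (267,186) with its feet up. The amber bottle is well clear to the right.

```bash
python3 -m inch '[{"travel":[1,20,0],"delta_rot":[0.005,0.004,0.0135]},{"travel":[1,32.5,-25],"delta_rot":[0.005,0.004,0.0135]},{"travel":[1,32.5,-55],"delta_rot":[0.005,0.004,0.0135]},{"travel":[1,32.5,-70],"delta_rot":[0.005,0.004,0.0135]},{"travel":[1,32.5,-73],"delta_rot":[0.005,0.004,0.0135]}]' 1 6
python3 -m inch '[{"travel":[0,0,0],"delta_rot":[0,0,0]},{"travel":[0,0,0],"delta_rot":[0,0,0]},{"travel":[0,0,0],"delta_rot":[0,0,0]},{"travel":[0,0,0],"delta_rot":[0,0,0]},{"travel":[0,0,0],"delta_rot":[0,0,0]}]' 0.6 6
python3 - <<'E'
from h import *
t,x,r,s=pose(); print(x, np.degrees(np.arctan2(r.as_matrix()[1,0],r.as_matrix()[0,0])),s["width"],r.as_matrix()[:,2])
E
```

```text
time_s: 10.55
ee_pos: [0.5558, 0.1417, 0.0036]
ee_rot: [-0.0, 0.992, -0.126, -0.002]
force: [0.3, 0.2, -0.6]
width: 0.999
time_s: 11.05
ee_pos: [0.5566, 0.1416, 0.0046]
ee_rot: [-0.0, 0.992, -0.125, -0.001]
force: [0.3, 0.3, 3.5]
width: 0.713
[0.5565575  0.14161139 0.00459854] -14.41376239800833 0.713290701704652 [-1.50583195e-03  7.75628667e-04 -9.99998565e-01]
```

```bash
python3 -m inch '[{"travel":[0,0,0],"delta_rot":[0,0,0]},{"travel":[0,0,0],"delta_rot":[0,0,0]},{"travel":[0,0,25],"delta_rot":[0,0,0.0]},{"travel":[0,0,36],"delta_rot":[0,0,0.145]},{"travel":[-0.6,-2.5,36],"delta_rot":[0,0,0.29]}]' 1 6
python3 -m inch '[{"travel":[0,0,0],"delta_rot":[0,0,0.145]},{"travel":[0,0,0],"delta_rot":[0,0,0.29]},{"travel":[0,0,0],"delta_rot":[0,0,0.435]},{"travel":[0,0,0],"delta_rot":[0,0,0.58]},{"travel":[0,0,0],"delta_rot":[0,0,0.725]}]' 1 6
python3 - <<'E'
from h import *
t,x,r,s=pose(); print(x, np.arctan2(r.as_matrix()[1,0],r.as_matrix()[0,0]),np.radians(75.586),r.as_matrix()[:,2])
E
```

```text
time_s: 11.55
ee_pos: [0.5572, 0.1397, 0.0423]
ee_rot: [-0.001, 1.0, 0.022, 0.001]
force: [-0.4, -0.6, -0.7]
width: 1.002
time_s: 12.05
ee_pos: [0.557, 0.1397, 0.0421]
ee_rot: [-0.001, 0.926, 0.378, 0.0]
force: [-0.2, -0.1, -0.8]
width: 1.004
[0.55696325 0.13972353 0.04213582] 0.7757464616088843 1.319224568412434 [-7.68811500e-05  2.20418883e-03 -9.99997568e-01]
```

```bash
python3 -m inch '[{"travel":[-0.5,0,0],"delta_rot":[-0.002,0,0.145]},{"travel":[-1,-0.6,0],"delta_rot":[-0.002,0,0.29]},{"travel":[-1,-0.6,0],"delta_rot":[-0.002,0,0.435]},{"travel":[-1,-0.6,-12],"delta_rot":[-0.002,0,0.543]},{"travel":[-1,-0.6,-24],"delta_rot":[-0.002,0,0.543]}]' 1 6
python3 -m inch '[{"travel":[0,0,-8],"delta_rot":[0,0,0]},{"travel":[0,0,-12],"delta_rot":[0,0,0]},{"travel":[0,0,-12],"delta_rot":[0,0,0]},{"travel":[0,0,-12],"delta_rot":[0,0,0]},{"travel":[0,0,-12],"delta_rot":[0,0,0]}]' 1 6
python3 -m inch '[{"travel":[0,0,0],"delta_rot":[0,0,0]},{"travel":[0,0,0],"delta_rot":[0,0,0]},{"travel":[0,0,0],"delta_rot":[0,0,0]},{"travel":[0,0,0],"delta_rot":[0,0,0]},{"travel":[0,0,0],"delta_rot":[0,0,0]}]' 0.6 25
python3 - <<'E'
from h import *
t,x,r,s=pose(); print(x, np.degrees(np.arctan2(r.as_matrix()[1,0],r.as_matrix()[0,0])),s["width"],r.as_matrix()[:,2])
E
```

```text
time_s: 12.55
ee_pos: [0.5561, 0.1392, 0.0179]
ee_rot: [-0.0, 0.79, 0.613, 0.0]
force: [-0.5, 0.1, 0.1]
width: 0.999
time_s: 13.05
ee_pos: [0.5565, 0.1393, 0.0063]
ee_rot: [0.0, 0.791, 0.612, 0.0]
force: [-1.0, -0.5, 0.3]
width: 0.997
time_s: 13.55
ee_pos: [0.5566, 0.1394, 0.0065]
ee_rot: [0.0, 0.791, 0.612, 0.001]
force: [0.1, -0.6, 1.2]
width: 0.709
[0.55657813 0.13939626 0.00649051] 75.52368975109044 0.7086407753828501 [ 1.17676704e-03  5.75341480e-04 -9.99999142e-01]
```

```bash
python3 -m inch '[{"travel":[0,0,15],"delta_rot":[0,0,0]},{"travel":[0,-15,40],"delta_rot":[0,0,-0.05]},{"travel":[-4,-50,60],"delta_rot":[0,0,-0.19]},{"travel":[-8,-98,60],"delta_rot":[0,0,-0.33]},{"travel":[-13,-146,60],"delta_rot":[0,0,-0.47]}]'
python3 -m inch '[{"travel":[-5,-48,0],"delta_rot":[0,0,-0.12]},{"travel":[-10,-96,0],"delta_rot":[0,0,-0.24]},{"travel":[-14,-140,0],"delta_rot":[0,0,-0.244]},{"travel":[-18,-170,0],"delta_rot":[0,0,-0.244]},{"travel":[-19,-180,0],"delta_rot":[0,0,-0.244]}]'
python3 - <<'E'
from h import *
t,x,r,s=pose(); print(t,x, np.arctan2(r.as_matrix()[1,0],r.as_matrix()[0,0]),np.radians(34.588),s["width"],r.as_matrix()[:,2])
p=eyes.get_image("wrist"); cv2.imwrite("pics/w9.png",p["frame"])
E
```

```text
time_s: 14.05
ee_pos: [0.5438, -0.0077, 0.0672]
ee_rot: [0.001, 0.912, 0.41, 0.001]
force: [0.4, 0.6, -0.1]
width: 0.712
time_s: 14.55
ee_pos: [0.5242, -0.1905, 0.0671]
ee_rot: [0.001, 0.956, 0.294, 0.001]
force: [-0.7, 0.0, -0.4]
width: 0.709
14.55 [ 0.52417289 -0.19051458  0.06705578] 0.5967333840379364 0.6036744816797988 0.7092759394500248 [ 0.00279287 -0.00151432 -0.99999495]
```

View pics/w9.png

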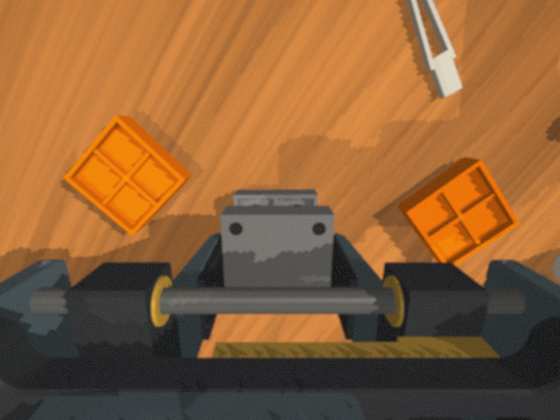

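The clean tray is held at px (277,245), over the loaded tray visible behind it at px (276,197). I'll do the fine alignment at a safe height.

```bash
python3 -m inch '[{"travel":[0.4,-2.7,-6],"delta_rot":[0.0015,0.003,0.007]},{"travel":[0.4,-2.7,-14],"delta_rot":[0.0015,0.003,0.007]},{"travel":[0.4,-2.7,-20],"delta_rot":[0.0015,0.003,0.007]},{"travel":[0.4,-2.7,-24],"delta_rot":[0.0015,0.003,0.007]},{"travel":[0.4,-2.7,-24],"delta_rot":[0.0015,0.003,0.007]}]'
python3 - <<'E'
from h import *
t,x,r,s=pose(); print(t,x, np.arctan2(r.as_matrix()[1,0],r.as_matrix()[0,0])-np.radians(34.588),s["width"],r.as_matrix()[:,2])
E
```

```text
time_s: 15.1
ee_pos: [0.5243, -0.192, 0.0421]
ee_rot: [-0.001, 0.955, 0.298, -0.001]
force: [0.3, 0.6, -0.5]
width: 0.71
15.1 [ 0.52430525 -0.19202644  0.04209143] 0.0017358820886560489 0.7097665868560545 [-1.99875101e-03  6.13877549e-04 -9.99997814e-01]
```

```bash
python3 -m inch '[{"travel":[0.3,-1.2,-1],"delta_rot":[0,-0.002,-0.002]},{"travel":[0.3,-1.4,-2],"delta_rot":[0,-0.002,-0.002]},{"travel":[0.3,-1.4,-4],"delta_rot":[0,-0.002,-0.002]},{"travel":[0.3,-1.4,-7],"delta_rot":[0,-0.002,-0.002]},{"travel":[0.3,-1.4,-10],"delta_rot":[0,-0.002,-0.002]}]'
python3 - <<'E'
from h import *
t,x,r,s=pose(); print(t,x, np.arctan2(r.as_matrix()[1,0],r.as_matrix()[0,0])-np.radians(34.588),s["width"],r.as_matrix()[:,2],s["force"])
E
```

```text
time_s: 15.6
ee_pos: [0.5247, -0.1935, 0.0319]
ee_rot: [-0.0, 0.955, 0.297, 0.0]
force: [0.7, -0.2, -1.0]
width: 0.712
15.6 [ 0.52465068 -0.19349396  0.03194959] -0.00037789096095119934 0.7121523494548477 [ 2.52024377e-04  5.34833111e-04 -9.99999825e-01] [ 0.74442387 -0.21277694 -0.96833416]
```

```bash
python3 -m inch '[{"travel":[0,0.2,-2],"delta_rot":[0,0,0]},{"travel":[0,0.2,-3.5],"delta_rot":[0,0,0]},{"travel":[0,0.2,-5],"delta_rot":[0,0,0]},{"travel":[0,0.2,-5.8],"delta_rot":[0,0,0]},{"travel":[0,0.2,-5.8],"delta_rot":[0,0,0]}]'
python3 - <<'E'
from h import *
t,x,r,s=pose(); print(t,x, r.as_matrix()[:,2],s["force"])
p=eyes.get_image("scene"); cv2.imwrite("pics/s10.png",cv2.resize(p["frame"][140:240,140:280],None,fx=5,fy=5,interpolation=cv2.INTER_CUBIC))
p=eyes.get_image("wrist"); cv2.imwrite("pics/w10.png",p["frame"])
E
```

```text
time_s: 16.1
ee_pos: [0.5246, -0.1933, 0.0265]
ee_rot: [-0.0, 0.955, 0.297, 0.0]
force: [-2.0, -0.1, 1.3]
width: 0.708
16.1 [ 0.52459733 -0.1932977   0.02646995] [ 2.75129998e-04  5.03789099e-04 -9.99999835e-01] [-2.02642355 -0.10823882  1.34496075]
```

View pics/s10.png

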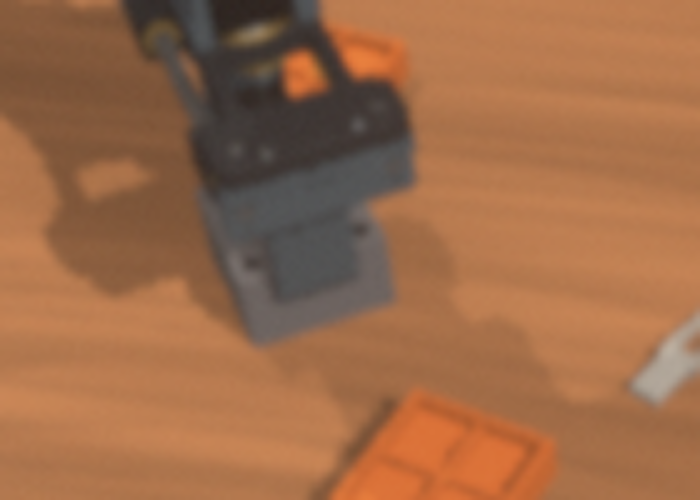

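View pics/w10.png

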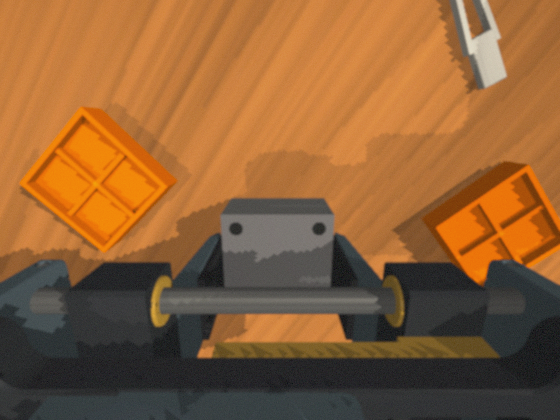

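Both views show the clean tray sitting flush on the loaded one (wrist px (277,240)). I'll press lightly, then release.

```bash
python3 -m inch '[{"travel":[0,0,-0.7],"delta_rot":[0,0,0]},{"travel":[0,0,-1],"delta_rot":[0,0,0]},{"travel":[0,0,-1],"delta_rot":[0,0,0]},{"travel":[0,0,-0.5],"delta_rot":[0,0,0]},{"travel":[0,0,-0.5],"delta_rot":[0,0,0]}]'
python3 -m inch '[{"travel":[0,0,0],"delta_rot":[0,0,0]},{"travel":[0,0,0],"delta_rot":[0,0,0]},{"travel":[0,0,0],"delta_rot":[0,0,0]},{"travel":[0,0,0],"delta_rot":[0,0,0]},{"travel":[0,0,0],"delta_rot":[0,0,0]}]' 1
python3 - <<'E'
from h import *
t,x,r,s=pose(); print(t,x,s["joint_pos"])
for c in ["wrist","side","scene"]:
    p=eyes.get_image(c)
    m=eyes.masks_of(p,"clean_tray")
    for q in m[:2]:
        Q=pts(p,q["mask"]); print(c,q["p"],np.round(q["rect"]),top(Q,.03,.06))
E
```

```text
time_s: 16.7
ee_pos: [0.5246, -0.1933, 0.0265]
ee_rot: [-0.0, 0.955, 0.297, 0.0]
force: [-1.0, 0.6, 5.5]
width: 0.708
time_s: 17.2
ee_pos: [0.5246, -0.1933, 0.0263]
ee_rot: [-0.0, 0.955, 0.297, 0.0]
force: [-0.2, 0.2, -0.4]
width: 1.002
17.2 [ 0.52463426 -0.19330684  0.02626721] [-3.73935100e-01  4.76259089e-01  1.84568808e+00  7.73124154e-04
  8.19383943e-01 -9.77712165e-01]
wrist 0.74 [278. 246. 114.  84.] (array([ 518.7, -186.5]), array([65.3, 47.5]), 34.6, 8486, np.float64(40.2))
side 0.89 [315. 169.  29.  27.] (array([ 525.8, -191.9]), array([66.8, 71.4]), 34.9, 497, np.float64(39.8))
scene 0.72 [200. 190.  40.  24.] (array([ 552.1, -188.8]), array([63. , 81.2]), 6.8, 153, np.float64(38.4))
```

The cap is confirmed: solid contact at the expected height, with the top at 40 mm. Next I'll grip both trays low and carry the stack to the free area.

```bash
python3 -m inch '[{"travel":[0,0,-8],"delta_rot":[0,0,0]},{"travel":[0,0,-16],"delta_rot":[0,0,0]},{"travel":[0,0,-20],"delta_rot":[0,0,0]},{"travel":[0,0,-22],"delta_rot":[0,0,0]},{"travel":[0,0,-22],"delta_rot":[0,0,0]}]' 1
python3 -m inch '[{"travel":[0,0,0],"delta_rot":[0,0,0]},{"travel":[0,0,0],"delta_rot":[0,0,0]},{"travel":[0,0,0],"delta_rot":[0,0,0]},{"travel":[0,0,0],"delta_rot":[0,0,0]},{"travel":[0,0,0],"delta_rot":[0,0,0]}]' 0.6 45
python3 -m inch '[{"travel":[0,0,3],"delta_rot":[0,0,0]},{"travel":[0,0,10],"delta_rot":[0,0,0]},{"travel":[0,0,20],"delta_rot":[0,0,0]},{"travel":[0,0,30],"delta_rot":[0,0,0]},{"travel":[0,0,35],"delta_rot":[0,0,0]}]'
python3 - <<'E'
from h import *
t,x,r,s=pose(); print(t,x,np.arctan2(r.as_matrix()[1,0],r.as_matrix()[0,0]),r.as_matrix()[:,2],s["width"])
for c in ["wrist","side"]:
    p=eyes.get_image(c); f=p["frame"]
    if c=="side": f=cv2.resize(f[110:230,240:400],None,fx=4,fy=4,interpolation=cv2.INTER_CUBIC)
    cv2.imwrite(f"pics/{c}11.png",f)
E
```

```text
time_s: 18.0
ee_pos: [0.5244, -0.1932, 0.0039]
ee_rot: [-0.0, 0.955, 0.297, -0.0]
force: [0.6, 0.6, -0.0]
width: 1.001
time_s: 18.5
ee_pos: [0.5245, -0.1932, 0.0041]
ee_rot: [-0.0, 0.955, 0.297, 0.0]
force: [0.1, 0.9, 0.9]
width: 0.713
time_s: 19.0
ee_pos: [0.5253, -0.1935, 0.0407]
ee_rot: [0.001, 0.955, 0.297, 0.001]
force: [0.7, -0.4, -1.1]
width: 0.712
19.0 [ 0.52529991 -0.19354274  0.04073689] 0.6032618693587095 [ 2.38723014e-03 -3.13029132e-04 -9.99997102e-01] 0.7118795507097491
```

View pics/wrist11.png

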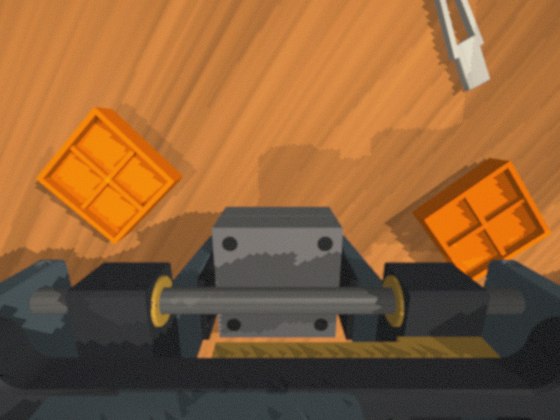

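View pics/side11.png

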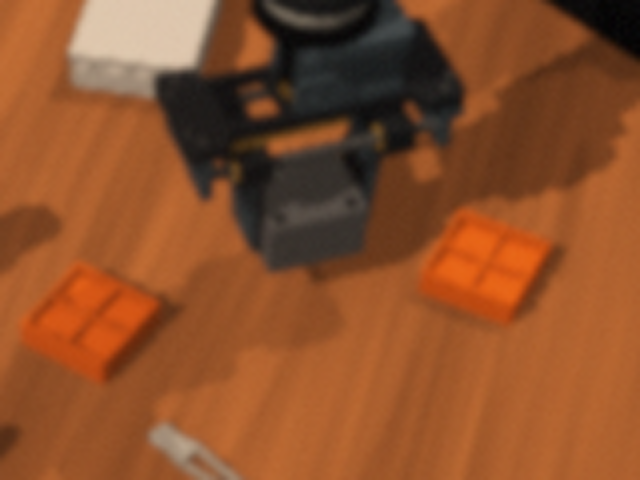

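Both trays lifted together (side px (315,205)). Now I'll carry them to (530,120).

```bash
python3 -m inch '[{"travel":[0,20,5],"delta_rot":[0,0,0]},{"travel":[1,60,10],"delta_rot":[0,0,-0.05]},{"travel":[1,105,10],"delta_rot":[0,0,-0.12]},{"travel":[2,150,10],"delta_rot":[0,0,-0.20]},{"travel":[3,195,10],"delta_rot":[0,0,-0.28]}]'
python3 -m inch '[{"travel":[0,40,0],"delta_rot":[0,0,-0.05]},{"travel":[1,80,0],"delta_rot":[0,0,-0.1]},{"travel":[2,105,0],"delta_rot":[0,0,-0.1]},{"travel":[2,118,0],"delta_rot":[0,0,-0.1]},{"travel":[2,120,0],"delta_rot":[0,0,-0.1]}]'
python3 - <<'E'
from h import *
t,x,r,s=pose(); print(t,x,np.degrees(np.arctan2(r.as_matrix()[1,0],r.as_matrix()[0,0])),r.as_matrix()[:,2],s["width"],s["joint_pos"])
E
```

```text
time_s: 19.6
ee_pos: [0.5279, 0.003, 0.0503]
ee_rot: [0.001, 0.987, 0.159, 0.001]
force: [1.2, 0.4, -2.4]
width: 0.711
time_s: 20.1
ee_pos: [0.5296, 0.124, 0.0501]
ee_rot: [0.001, 0.994, 0.111, 0.001]
force: [-0.3, -0.2, -2.1]
width: 0.709
20.1 [0.5296166  0.12397377 0.05009522] 12.689148609341299 [ 0.00152811 -0.00139478 -0.99999786] 0.709143199662118 [ 0.20984056  0.42632312  1.85830775 -0.00222827  0.85575896 -0.01016591]
```

```bash
python3 -m inch '[{"travel":[0,0,-20],"delta_rot":[0.001,0.001,0]},{"travel":[0,0,-36],"delta_rot":[0.001,0.001,0]},{"travel":[0,0,-42],"delta_rot":[0.001,0.001,0]},{"travel":[0,0,-45],"delta_rot":[0.001,0.001,0]},{"travel":[0,0,-46],"delta_rot":[0.001,0.001,0]}]'
python3 - <<'E'
from h import *
t,x,r,s=pose(); print(t,x,np.degrees(np.arctan2(r.as_matrix()[1,0],r.as_matrix()[0,0])),r.as_matrix()[:,2],s["force"])
E
```

```text
time_s: 20.6
ee_pos: [0.5299, 0.1232, 0.0042]
ee_rot: [0.0, 0.994, 0.11, 0.0]
force: [-0.1, -0.0, -2.7]
width: 0.713
20.6 [0.52992505 0.12324443 0.00420015] 12.63685304320873 [ 7.35467554e-04 -5.14496030e-04 -9.99999597e-01] [-0.13075212 -0.03786178 -2.69821443]
```

```bash
python3 -m inch '[{"travel":[0,0,-0.3],"delta_rot":[0,0,0]},{"travel":[0,0,0],"delta_rot":[0,0,0]},{"travel":[0,0,4],"delta_rot":[0,0,0]},{"travel":[0.6,-2.6,5],"delta_rot":[-0.137,-0.031,0]},{"travel":[1.15,-5.1,6],"delta_rot":[-0.273,-0.061,0]}]' 1
python3 - <<'E'
from h import *
t,x,r,s=pose(); print(t,x,r.as_matrix().round(4),s["joint_pos"])
G=x-0.019*r.as_matrix()[:,2]; print(G)
E
```

```text
time_s: 21.1
ee_pos: [0.5328, 0.117, 0.0122]
ee_rot: [0.141, 0.984, 0.107, 0.018]
force: [-1.1, -0.1, -1.4]
width: 1.005
21.1 [0.53275237 0.116983   0.0121506 ] [[ 0.9764  0.2055  0.0658]
 [ 0.2157 -0.9373 -0.2739]
 [ 0.0053  0.2816 -0.9595]] [ 0.36815304  0.50517225  1.88800504 -0.38953308  0.82608381  0.42839874]
[0.53150295 0.12218741 0.03038115]
```

```bash
python3 -m inch '[{"travel":[0,-2,0],"delta_rot":[-0.137,-0.031,0]},{"travel":[0,-4,0.4],"delta_rot":[-0.273,-0.061,0]},{"travel":[0,-5.8,1],"delta_rot":[-0.4,-0.09,0]},{"travel":[0.1,-6.9,1.8],"delta_rot":[-0.488,-0.109,0]},{"travel":[0.1,-6.9,1.8],"delta_rot":[-0.488,-0.109,0]}]' 1
python3 - <<'E'
from h import *
t,x,r,s=pose(); print(t,x,r.as_matrix().round(4),s["joint_pos"])
G=x-0.019*r.as_matrix()[:,2]; print(G)
for c in ["wrist","side","scene"]:
    p=eyes.get_image(c); cv2.imwrite(f"pics/{c}12.png",p["frame"])
E
```

```text
time_s: 21.6
ee_pos: [0.5325, 0.1122, 0.0126]
ee_rot: [0.38, 0.918, 0.102, 0.044]
force: [1.0, 0.1, 0.6]
width: 1.001
21.6 [0.53245768 0.11215376 0.01255105] [[ 0.9751  0.1543  0.1596]
 [ 0.222  -0.6897 -0.6892]
 [ 0.0037  0.7075 -0.7067]] [ 0.60418514  0.66944987  1.85055369 -0.81256697  1.13403222  0.9355606 ]
[0.52942524 0.12524949 0.02597886]
```

View pics/side12.png

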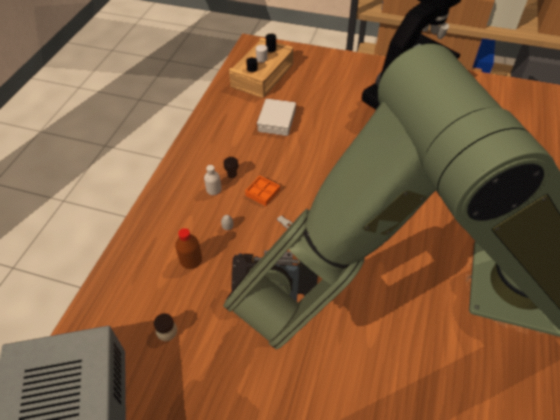

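View pics/scene12.png

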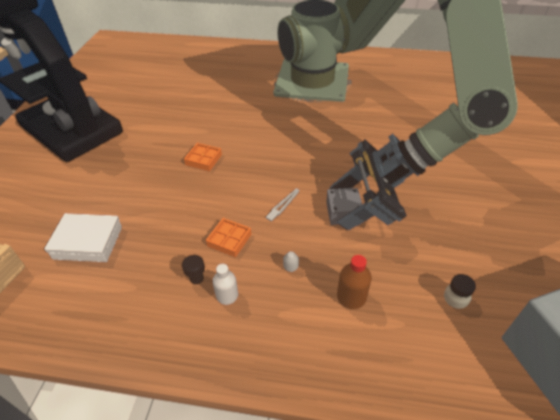

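View pics/wrist12.png

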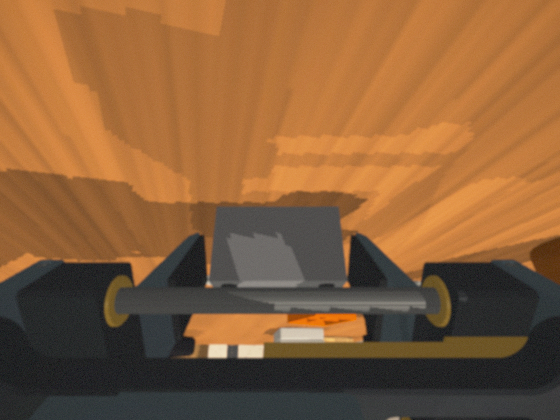

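The scene view shows the tool at 45° with the fingers straddling the stack (scene px (345,205)), clear of the amber bottle. Next: grip, lift and turn +90°.

```bash
python3 -m inch '[{"travel":[0,0,0.5],"delta_rot":[0,0,0]},{"travel":[0,0,0.5],"delta_rot":[0,0,0]},{"travel":[0,0,0.5],"delta_rot":[0,0,0]},{"travel":[0,0,0.5],"delta_rot":[0,0,0]},{"travel":[0,0,0.5],"delta_rot":[0,0,0]}]' 0.6 55
python3 -m inch '[{"travel":[0,0,5],"delta_rot":[0,0,0]},{"travel":[0,0,20],"delta_rot":[0,0,0]},{"travel":[0,0,40],"delta_rot":[0,0,0]},{"travel":[0,0,55],"delta_rot":[0,0,0]},{"travel":[0,0,60],"delta_rot":[0.05,0.011,0]}]'
python3 - <<'E'
from h import *
t,x,r,s=pose(); M=r.as_matrix(); print(t,x,M.round(4),s["joint_pos"],s["width"],s["force"],s["torque"])
p=eyes.get_image("scene"); cv2.imwrite(f"pics/s13.png",cv2.resize(p["frame"][110:270,260:450],None,fx=4,fy=3.7,interpolation=cv2.INTER_CUBIC))
E
```

```text
time_s: 22.25
ee_pos: [0.5333, 0.1095, 0.0155]
ee_rot: [0.38, 0.919, 0.1, 0.045]
force: [-0.5, -0.5, 2.3]
width: 0.71
time_s: 22.75
ee_pos: [0.5336, 0.1108, 0.0767]
ee_rot: [0.355, 0.928, 0.101, 0.043]
force: [-0.0, -0.5, -2.0]
width: 0.71
22.75 [0.53358236 0.11078703 0.07669104] [[ 0.9757  0.1574  0.1522]
 [ 0.2188 -0.7275 -0.6503]
 [ 0.0084  0.6678 -0.7443]] [ 0.58026906  0.55369413  1.81527731 -0.74246475  1.18858765  0.79871385] 0.7100345277279957 [-0.01134138 -0.50225413 -1.95730754] [ 0.69626216  0.18793124 -0.01177924]
```

View pics/s13.png

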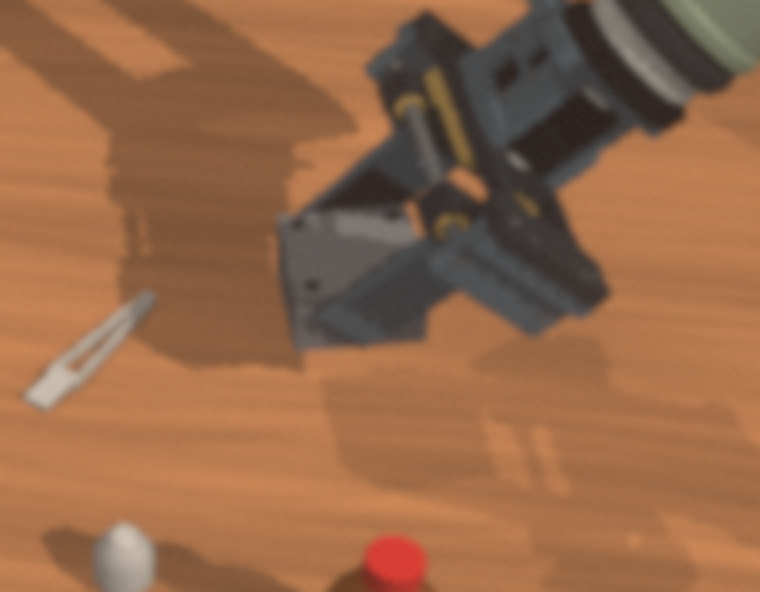

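```bash
python3 -m inch '[{"travel":[-0.5,2,-1.6],"delta_rot":[0.137,0.031,0]},{"travel":[-1,4.3,-3],"delta_rot":[0.273,0.061,0]},{"travel":[-1.5,6.7,-4],"delta_rot":[0.41,0.092,0]},{"travel":[-2.1,9.3,-4.6],"delta_rot":[0.546,0.123,0]},{"travel":[-2.6,11.8,-4.9],"delta_rot":[0.683,0.153,0]}]'
python3 - <<'E'
from h import *
t,x,r,s=pose(); M=r.as_matrix(); print(t,x,M.round(4),s["width"],(x-.019*M[:,2]))
E
```

```text
time_s: 23.3
ee_pos: [0.5316, 0.1218, 0.075]
ee_rot: [0.012, 0.994, 0.106, 0.006]
force: [-1.0, -0.6, -2.3]
width: 0.709
23.3 [0.53159287 0.12184721 0.07502441] [[ 0.9773  0.2114  0.0145]
 [ 0.2116 -0.9771 -0.0226]
 [ 0.0094  0.0251 -0.9996]] 0.7092028931769336 [0.53131744 0.12227576 0.09401758]
```

```bash
python3 -m inch '[{"travel":[-0.6,2.6,0.1],"delta_rot":[0.137,0.031,0]},{"travel":[-1.2,5.2,0.6],"delta_rot":[0.273,0.061,0]},{"travel":[-1.7,7.6,1.5],"delta_rot":[0.41,0.092,0]},{"travel":[-2.2,10,2.6],"delta_rot":[0.546,0.123,0]},{"travel":[-2.7,12,4.2],"delta_rot":[0.683,0.153,0]}]'
python3 - <<'E'
from h import *
t,x,r,s=pose(); M=r.as_matrix(); print(t,x,M.round(4),s["width"],(x-.019*M[:,2]),s["joint_pos"])
R0=R.from_quat([.919,.1,.045,.38])
o=np.array([np.cos(np.radians(12.64)),np.sin(np.radians(12.64)),0])
tgt=R.from_rotvec(np.pi/2*o)*R0
print("rot needed",(tgt*r.inv()).as_rotvec().round(4))
p=eyes.get_image("scene"); cv2.imwrite(f"pics/s14.png",p["frame"])
E
```

```text
time_s: 23.8
ee_pos: [0.529, 0.1334, 0.0803]
ee_rot: [-0.331, 0.938, 0.1, -0.033]
force: [-0.1, 0.1, -2.3]
width: 0.71
23.8 [0.52898963 0.1333571  0.08033714] [[ 0.9781  0.165  -0.1272]
 [ 0.2083 -0.7604  0.6151]
 [ 0.0048 -0.6281 -0.7781]] 0.7098675380975377 [0.5314061  0.12167026 0.09512154] [-0.14847632  0.52461198  1.82187156  0.69480375  1.17007261 -0.76344931]
rot needed [0.1032 0.0282 0.0043]
```

View pics/s14.png

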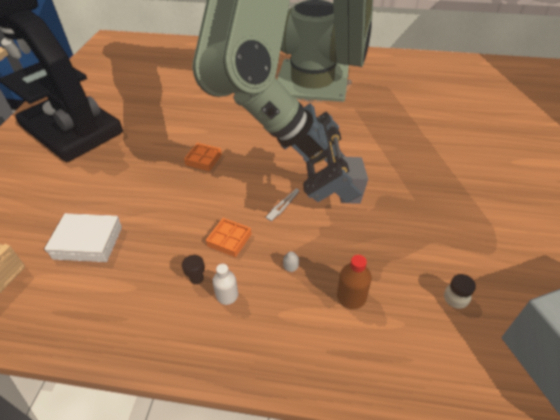

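```bash
python3 -m inch '[{"travel":[-0.5,1,-8],"delta_rot":[0.103,0.028,0.004]},{"travel":[-0.5,1,-25],"delta_rot":[0.103,0.028,0.004]},{"travel":[-0.5,1,-42],"delta_rot":[0.103,0.028,0.004]},{"travel":[-0.5,1,-54],"delta_rot":[0.103,0.028,0.004]},{"travel":[-0.5,1,-56],"delta_rot":[0.103,0.028,0.004]}]'
python3 - <<'E'
from h import *
t,x,r,s=pose(); M=r.as_matrix(); print(t,x,s["width"],(x-.019*M[:,2]),s["force"])
R0=R.from_quat([.919,.1,.045,.38])
o=np.array([np.cos(np.radians(12.64)),np.sin(np.radians(12.64)),0])
tgt=R.from_rotvec(np.pi/2*o)*R0
print("rot needed",(tgt*r.inv()).as_rotvec().round(4))
E
```

```text
time_s: 24.35
ee_pos: [0.5273, 0.1329, 0.02]
ee_rot: [-0.381, 0.918, 0.096, -0.045]
force: [-0.0, 0.4, -2.2]
width: 0.708
24.35 [0.52726681 0.13286606 0.01996104] 0.7079634324262306 [0.53021745 0.11972476 0.03336253] [-0.02495739  0.41043368 -2.18271587]
rot needed [-0.0004 -0.0076  0.0014]
```

```bash
python3 -m inch '[{"travel":[0,0,-0.5],"delta_rot":[0,-0.006,0]},{"travel":[0,0,-1],"delta_rot":[0,-0.006,0]},{"travel":[0,0,-1.5],"delta_rot":[0,-0.006,0]},{"travel":[0,0,-2],"delta_rot":[0,-0.006,0]},{"travel":[0,0,-2],"delta_rot":[0,-0.006,0]}]'
python3 - <<'E'
from h import *
t,x,r,s=pose(); M=r.as_matrix(); print(t,x,s["width"],(x-.019*M[:,2]),s["force"])
p=eyes.get_image("scene"); cv2.imwrite(f"pics/s15.png",cv2.resize(p["frame"][110:270,260:450],None,fx=4,fy=3.7,interpolation=cv2.INTER_CUBIC))
E
```

```text
time_s: 24.85
ee_pos: [0.5275, 0.1328, 0.0182]
ee_rot: [-0.381, 0.919, 0.098, -0.041]
force: [0.6, -0.3, -1.8]
width: 0.71
24.85 [0.52746461 0.13276219 0.01824511] 0.7095791933862245 [0.53032407 0.11962381 0.03166921] [ 0.64293089 -0.25241809 -1.75917669]
```

View pics/s15.png

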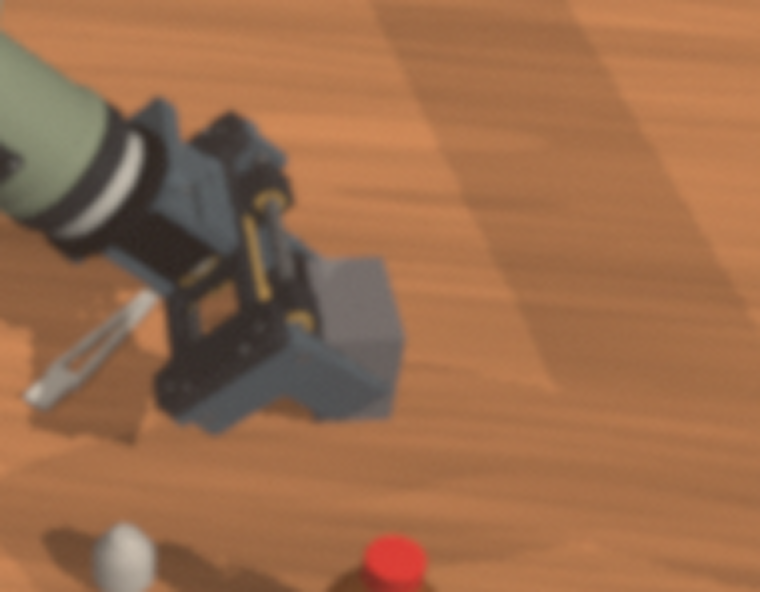

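```bash
python3 -m inch '[{"travel":[0,0,-0.4],"delta_rot":[0,0,0]},{"travel":[0,0,-0.8],"delta_rot":[0,0,0]},{"travel":[0,0,-1.2],"delta_rot":[0,0,0]},{"travel":[0,0,-1.2],"delta_rot":[0,0,0]},{"travel":[0,0,-1.2],"delta_rot":[0,0,0]}]'
```

```text
time_s: 25.4
ee_pos: [0.5275, 0.1327, 0.018]
ee_rot: [-0.381, 0.918, 0.098, -0.041]
force: [-1.3, -3.7, 5.5]
width: 0.705
```

Contact is made and the stack stands on its side (scene crop px (360,335)). I'll open and swing the tool back around it.

```bash
python3 -m inch '[{"travel":[0,0,0],"delta_rot":[0,0,0]},{"travel":[0,0,0],"delta_rot":[0,0,0]},{"travel":[0.1,-0.5,-0.5],"delta_rot":[-0.137,-0.031,0]},{"travel":[0.2,-1.1,-1],"delta_rot":[-0.273,-0.061,0]},{"travel":[0.4,-2,-1.5],"delta_rot":[-0.41,-0.092,0]}]' 1
python3 - <<'E'
from h import *
t,x,r,s=pose(); M=r.as_matrix(); print(t,x,s["width"],M.round(3),(x-.019*M[:,2]),s["force"])
p=eyes.get_image("scene"); cv2.imwrite(f"pics/s16.png",cv2.resize(p["frame"][110:270,260:450],None,fx=4,fy=3.7,interpolation=cv2.INTER_CUBIC))
E
```

```text
time_s: 25.9
ee_pos: [0.5286, 0.1302, 0.0168]
ee_rot: [-0.179, 0.978, 0.104, -0.017]
force: [-0.7, -0.4, -0.9]
width: 0.999
25.9 [0.52857713 0.13018147 0.01679505] 0.9985509180641994 [[ 0.978  0.197 -0.071]
 [ 0.209 -0.914  0.347]
 [ 0.004 -0.354 -0.935]] [0.52992381 0.12358248 0.0345613 ] [-0.6733448  -0.43430975 -0.90920422]
```

View pics/s16.png

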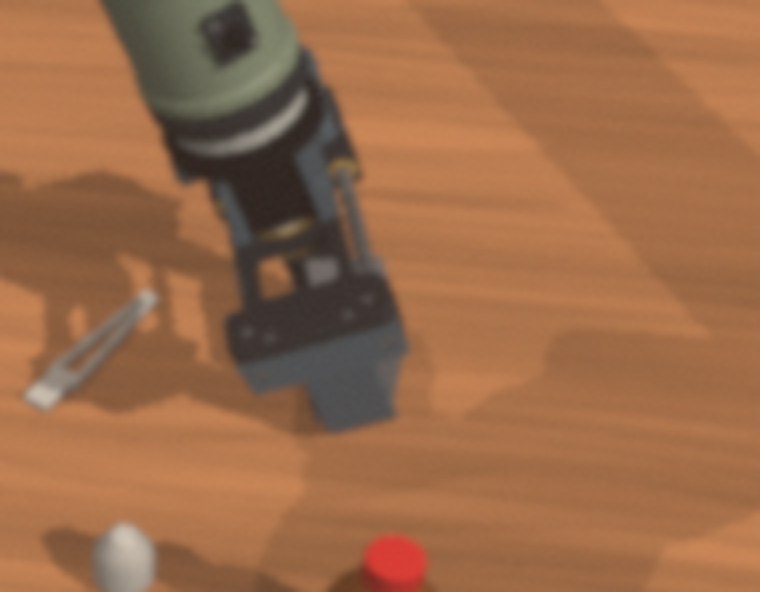

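```bash
python3 -m inch '[{"travel":[0.2,-1,-1],"delta_rot":[-0.137,-0.031,0]},{"travel":[0.4,-2,-1.2],"delta_rot":[-0.273,-0.061,0]},{"travel":[0.6,-2.9,-1.2],"delta_rot":[-0.41,-0.092,0]},{"travel":[0.8,-4,-1],"delta_rot":[-0.546,-0.123,0]},{"travel":[1,-5,-0.5],"delta_rot":[-0.683,-0.153,0]}]' 1
python3 - <<'E'
from h import *
t,x,r,s=pose(); M=r.as_matrix(); G=(x-.019*M[:,2])*1000; l=np.array([-.2188,.9758,0])
print(t,x,"phi",np.arctan2(M[:,2]@l,-M[2,2]),G,"lat",(G-[528.4,128.3,0])@l,s["force"])
o=np.array([np.cos(np.radians(12.64)),np.sin(np.radians(12.64)),0])
R0=R.from_quat([.919,.1,.045,.38])
print("rot",(R0*r.inv()).as_rotvec().round(4))
gt=np.array([526.7,136.1,33.]); d0=R0.as_matrix()[:,2]; print("travel",gt+19*d0-x*1000)
E
```

```text
time_s: 26.45
ee_pos: [0.5293, 0.1285, 0.0192]
ee_rot: [0.17, 0.979, 0.107, 0.024]
force: [0.4, 0.1, -0.2]
width: 1.001
26.45 [0.52927317 0.12852795 0.01917973] phi -0.3448719445595655 [527.70621607 134.75912288  37.06036631] lat 6.4546120311373025 [ 0.37572212  0.09987346 -0.19326007]
rot [-0.4301 -0.0931 -0.0036]
travel [ 0.43935408 -5.51440916  0.37893996]
```

```bash
python3 -m inch '[{"travel":[0.1,-2,0],"delta_rot":[-0.137,-0.031,0]},{"travel":[0.2,-3.8,0],"delta_rot":[-0.273,-0.061,0]},{"travel":[0.4,-5,0.2],"delta_rot":[-0.4,-0.09,0]},{"travel":[0.4,-5.5,0.4],"delta_rot":[-0.43,-0.093,-0.004]},{"travel":[0.4,-5.5,0.4],"delta_rot":[-0.43,-0.093,-0.004]}]' 1
python3 - <<'E'
from h import *
t,x,r,s=pose(); M=r.as_matrix(); G=(x-.019*M[:,2])*1000; l=np.array([-.2188,.9758,0])
print(t,x,"phi",np.arctan2(M[:,2]@l,-M[2,2]),M.round(3),G,"lat",(G-[528.4,128.3,0])@l,s["force"])
for c in ["scene","wrist"]:
    p=eyes.get_image(c); f=p["frame"]
    if c=="scene": f=cv2.resize(f[110:270,260:450],None,fx=4,fy=3.7,interpolation=cv2.INTER_CUBIC)
    cv2.imwrite(f"pics/{c}17.png",f)
E
```

```text
time_s: 26.95
ee_pos: [0.529, 0.1233, 0.0182]
ee_rot: [0.38, 0.919, 0.101, 0.043]
force: [0.3, -0.6, -0.3]
width: 1.0
26.95 [0.52896358 0.12333642 0.01819101] phi -0.7842123593298712 [[ 0.976  0.152  0.156]
 [ 0.218 -0.691 -0.689]
 [ 0.003  0.706 -0.708]] [526.00103836 136.42420771  31.64214808] lat 8.452494693953664 [ 0.33688796 -0.62321815 -0.34392324]
```

View pics/scene17.png

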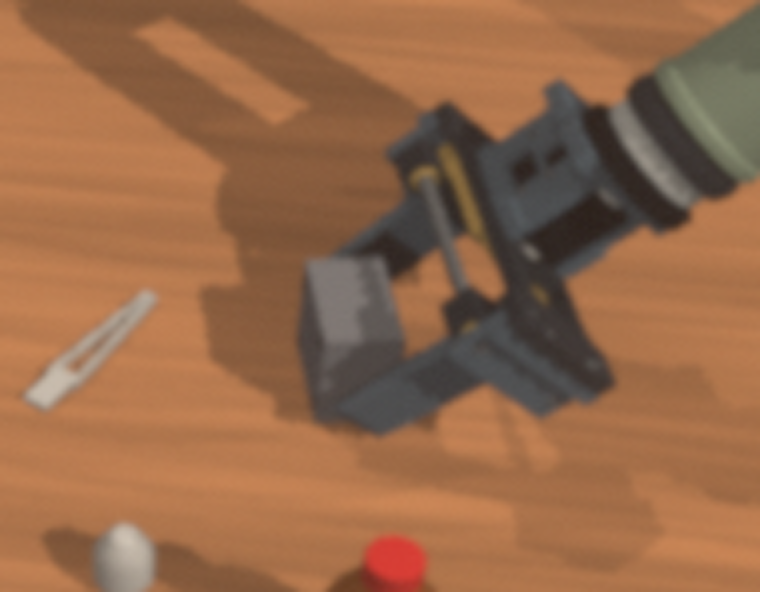

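View pics/wrist17.png

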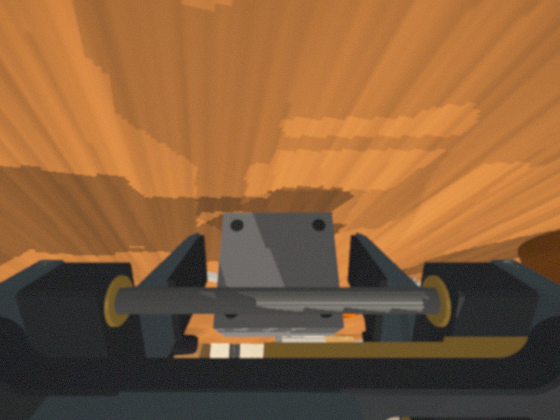

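The stack stands on its side (scene px (350,340)) with the loaded tray's bottom facing left, which is right for the second turn. Now I'll grip and turn.

```bash
python3 -m inch '[{"travel":[0,0,0],"delta_rot":[0,0,0]},{"travel":[0,0,0],"delta_rot":[0,0,0]},{"travel":[0,0,0],"delta_rot":[0,0,0]},{"travel":[0,0,0],"delta_rot":[0,0,0]},{"travel":[0,0,0],"delta_rot":[0,0,0]}]' 0.6 55
python3 - <<'E'
from h import *
t,x,r,s=pose(); M=r.as_matrix(); G=(x-.019*M[:,2])*1000; print(x,G,s["ee_rot"],s["force"])
E
python3 -m inch '[{"travel":[0,0,5],"delta_rot":[0,0,0]},{"travel":[0,0,20],"delta_rot":[0,0,0]},{"travel":[0,0,40],"delta_rot":[0,0,0]},{"travel":[0,0,55],"delta_rot":[0,0,0]},{"travel":[0,0,60],"delta_rot":[0.05,0.011,0]}]'
python3 - <<'E'
from h import *
t,x,r,s=pose(); M=r.as_matrix(); G=(x-.019*M[:,2])*1000; l=np.array([-.2188,.9758,0])
print(t,x,"phi",np.arctan2(M[:,2]@l,-M[2,2]),G,s["width"],s["force"])
p=eyes.get_image("scene"); f=p["frame"]
f=cv2.resize(f[110:270,260:450],None,fx=4,fy=3.7,interpolation=cv2.INTER_CUBIC)
cv2.imwrite(f"pics/s18.png",f)
E
```

```text
time_s: 27.55
ee_pos: [0.5298, 0.1218, 0.0203]
ee_rot: [0.379, 0.919, 0.099, 0.044]
force: [1.6, -0.8, 2.5]
width: 0.712
[0.5298307  0.12181622 0.02027361] [526.85302433 134.89829321  33.72696868] [0.37947068 0.91880841 0.09913017 0.04434314] [ 1.61721077 -0.82889717  2.46639319]
time_s: 28.05
ee_pos: [0.5301, 0.1231, 0.0814]
ee_rot: [0.355, 0.929, 0.101, 0.043]
force: [0.6, -0.1, -2.5]
width: 0.71
28.05 [0.53008115 0.12310636 0.08144131] phi -0.7306875173214837 [527.22488378 135.46068141  95.59096039] 0.7098324505350198 [ 0.647822   -0.12580494 -2.50262024]
```

View pics/s18.png

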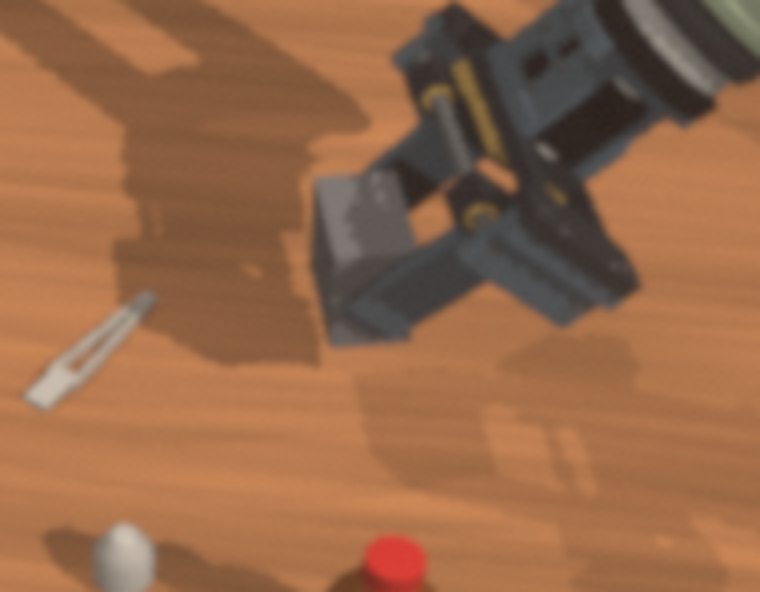

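```bash
python3 -m inch '[{"travel":[-0.5,2,-1.6],"delta_rot":[0.137,0.031,0]},{"travel":[-1,4.3,-3],"delta_rot":[0.273,0.061,0]},{"travel":[-1.5,6.7,-4],"delta_rot":[0.41,0.092,0]},{"travel":[-2.1,9.3,-4.6],"delta_rot":[0.546,0.123,0]},{"travel":[-2.6,11.8,-4.9],"delta_rot":[0.683,0.153,0]}]'
python3 -m inch '[{"travel":[-0.6,2.6,0.1],"delta_rot":[0.137,0.031,0]},{"travel":[-1.2,5.2,0.6],"delta_rot":[0.273,0.061,0]},{"travel":[-1.7,7.6,1.5],"delta_rot":[0.41,0.092,0]},{"travel":[-2.2,10,2.6],"delta_rot":[0.546,0.123,0]},{"travel":[-2.7,12,4.2],"delta_rot":[0.683,0.153,0]}]'
python3 - <<'E'
from h import *
t,x,r,s=pose(); M=r.as_matrix(); print(t,x,s["width"],(x-.019*M[:,2]),s["joint_pos"])
q=np.array([0.37947068,0.91880841,0.09913017,0.04434314])
R0=R.from_quat([q[1],q[2],q[3],q[0]])
o=np.array([np.cos(np.radians(12.64)),np.sin(np.radians(12.64)),0])
tgt=R.from_rotvec(np.pi/2*o)*R0
print("rot needed",(tgt*r.inv()).as_rotvec().round(4))
E
```

```text
time_s: 28.6
ee_pos: [0.5281, 0.1342, 0.0798]
ee_rot: [0.012, 0.994, 0.106, 0.005]
force: [-0.4, 0.3, -3.0]
width: 0.711
time_s: 29.1
ee_pos: [0.5255, 0.1457, 0.0851]
ee_rot: [-0.332, 0.938, 0.099, -0.034]
force: [-0.8, 1.0, -3.4]
width: 0.71
29.1 [0.52550704 0.14572824 0.08514134] 0.7102039673423706 [0.52795903 0.13403651 0.09991602] [-0.12797596  0.51340278  1.82830386  0.70236216  1.16615196 -0.74685695]
rot needed [0.1032 0.0284 0.004 ]
```

Lower towards T z = 13.4.

```bash
python3 -m inch '[{"travel":[-0.5,1,-8],"delta_rot":[0.103,0.022,0.004]},{"travel":[-0.5,1,-28],"delta_rot":[0.103,0.022,0.004]},{"travel":[-0.5,1,-50],"delta_rot":[0.103,0.022,0.004]},{"travel":[-0.5,1,-64],"delta_rot":[0.103,0.022,0.004]},{"travel":[-0.5,1,-67],"delta_rot":[0.103,0.022,0.004]}]'
python3 - <<'E'
from h import *
t,x,r,s=pose(); M=r.as_matrix(); print(t,x,s["width"],(x-.019*M[:,2]),s["force"])
q=np.array([0.37947068,0.91880841,0.09913017,0.04434314])
R0=R.from_quat([q[1],q[2],q[3],q[0]])
o=np.array([np.cos(np.radians(12.64)),np.sin(np.radians(12.64)),0])
tgt=R.from_rotvec(np.pi/2*o)*R0
print("rot needed",(tgt*r.inv()).as_rotvec().round(4))
E
```

```text
time_s: 29.6
ee_pos: [0.524, 0.1468, 0.0169]
ee_rot: [-0.381, 0.918, 0.099, -0.041]
force: [0.6, -0.2, -1.9]
width: 0.708
29.6 [0.52400296 0.14683961 0.01685519] 0.7083577909454177 [0.5268691  0.13370876 0.03028523] [ 0.6372705  -0.19330543 -1.88896015]
rot needed [ 0.0003  0.0035 -0.0009]
```

```bash
python3 -m inch '[{"travel":[0,0,-1],"delta_rot":[0,0.003,0]},{"travel":[0,0,-2],"delta_rot":[0,0.003,0]},{"travel":[0,0,-3],"delta_rot":[0,0.003,0]},{"travel":[0,0,-3.7],"delta_rot":[0,0.003,0]},{"travel":[0,0,-4],"delta_rot":[0,0.003,0]}]'
python3 - <<'E'
from h import *
t,x,r,s=pose(); print(t,x,s["force"])
p=eyes.get_image("scene"); f=p["frame"]
f=cv2.resize(f[110:270,260:450],None,fx=4,fy=3.7,interpolation=cv2.INTER_CUBIC)
cv2.imwrite(f"pics/s19.png",f)
E
```

```text
time_s: 30.1
ee_pos: [0.5243, 0.1468, 0.0135]
ee_rot: [-0.381, 0.918, 0.099, -0.042]
force: [-0.4, -2.5, 1.7]
width: 0.711
30.1 [0.5242526  0.14684989 0.01346515] [-0.35331473 -2.45385228  1.65502165]
```

View pics/s19.png

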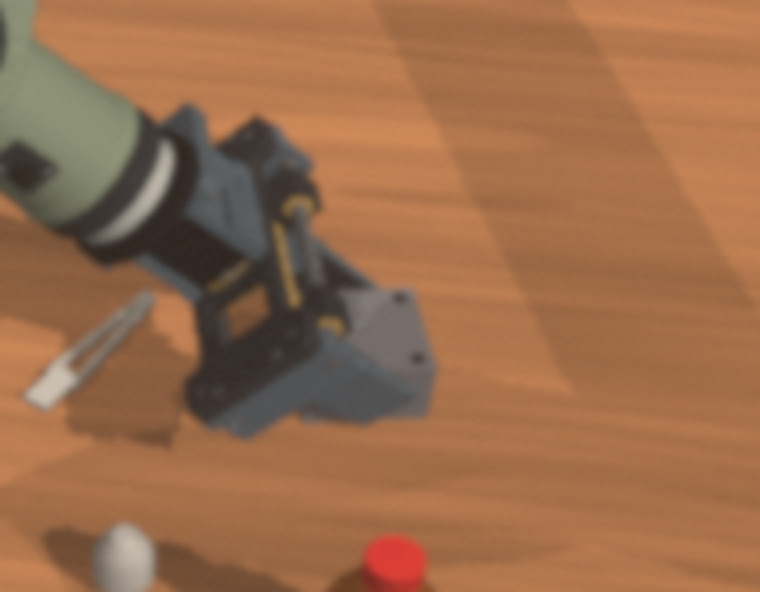

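```bash
python3 -m inch '[{"travel":[0,0,0],"delta_rot":[0,0,0]},{"travel":[0,0,0],"delta_rot":[0,0,0]},{"travel":[0.4,-2,1],"delta_rot":[-0.137,-0.031,0]},{"travel":[0.8,-4,3],"delta_rot":[-0.273,-0.061,0]},{"travel":[1.2,-6,5],"delta_rot":[-0.41,-0.092,0]}]' 1
python3 - <<'E'
from h import *
t,x,r,s=pose(); M=r.as_matrix(); print(t,x,s["width"],s["force"])
tgt=R.from_matrix(np.array([[np.cos(np.radians(12.64)),np.sin(np.radians(12.64)),0],[np.sin(np.radians(12.64)),-np.cos(np.radians(12.64)),0],[0,0,-1]]))
print("rot",(tgt*r.inv()).as_rotvec().round(4),"travel",np.array([526.9,134.9,26])-x*1000)
E
```

```text
time_s: 30.65
ee_pos: [0.5261, 0.1403, 0.0191]
ee_rot: [-0.179, 0.978, 0.105, -0.018]
force: [-0.4, 0.2, -0.3]
width: 1.003
30.65 [0.52606868 0.14025848 0.01912515] 1.0029369706642763 [-0.39185364  0.24749202 -0.26455403]
rot [-0.3536 -0.0758  0.0071] travel [ 0.83131794 -5.35847994  6.87484696]
```

```bash
python3 -m inch '[{"travel":[0.3,-2,3],"delta_rot":[-0.137,-0.03,0.003]},{"travel":[0.6,-4,5],"delta_rot":[-0.27,-0.06,0.006]},{"travel":[0.8,-5.2,6.9],"delta_rot":[-0.354,-0.076,0.007]},{"travel":[0.8,-5.2,6.9],"delta_rot":[-0.354,-0.076,0.007]},{"travel":[0.8,-5.2,6.9],"delta_rot":[-0.354,-0.076,0.007]}]' 1
python3 - <<'E'
from h import *
t,x,r,s=pose(); M=r.as_matrix(); print(t,x,M[:,2],np.degrees(np.arctan2(M[1,0],M[0,0])))
for c in ["wrist","side","scene"]:
    p=eyes.get_image(c); f=p["frame"]
    for q in eyes.masks_of(p,"clean_tray")[:2]+eyes.masks_of(p,"loaded_tray")[:3]:
        Q=pts(p,q["mask"]); print(c,round(q["p"],2),np.round(q["rect"]),top(Q,.033,.06))
    if c=="scene": f=cv2.resize(f[110:270,260:450],None,fx=4,fy=3.7,interpolation=cv2.INTER_CUBIC)
    cv2.imwrite(f"pics/{c}20.png",f)
E
```

```text
time_s: 31.15
ee_pos: [0.5264, 0.1355, 0.026]
ee_rot: [-0.001, 0.994, 0.111, -0.0]
force: [-0.6, -0.5, 0.2]
width: 1.001
31.15 [0.52642713 0.1355249  0.02599305] [-7.47689528e-04  1.17095786e-03 -9.99999035e-01] 12.702587342241674
wrist 0.77 [280. 202.  97.   8.] None
wrist 0.74 [278. 246. 115.  81.] (array([524.4, 143.3]), array([65.3, 46.1]), 12.8, 8106, np.float64(40.2))
side 0.96 [361. 179.  34.  24.] None
side 0.81 [274. 273.  33.  28.] (array([525.8, 142.8]), array([64.8, 54.3]), 12.5, 615, np.float64(39.8))
scene 0.73 [351. 220.  32.   3.] None
scene 0.96 [228. 238.  45.  38.] None
scene 0.71 [203. 159.  35.  29.] None
scene 0.61 [350. 204.  34.  28.] (array([547.5, 123.1]), array([86.7, 52.5]), 56.0, 183, np.float64(38.4))
```

View pics/wrist20.png

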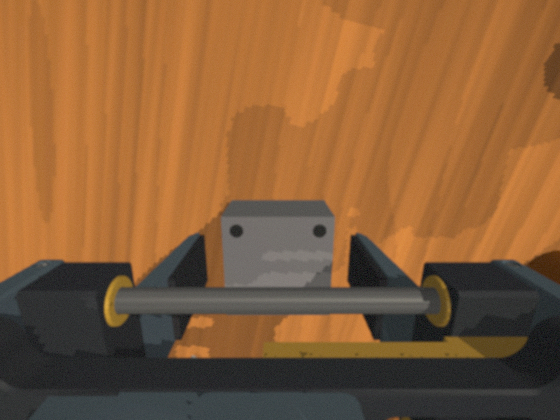

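View pics/scene20.png

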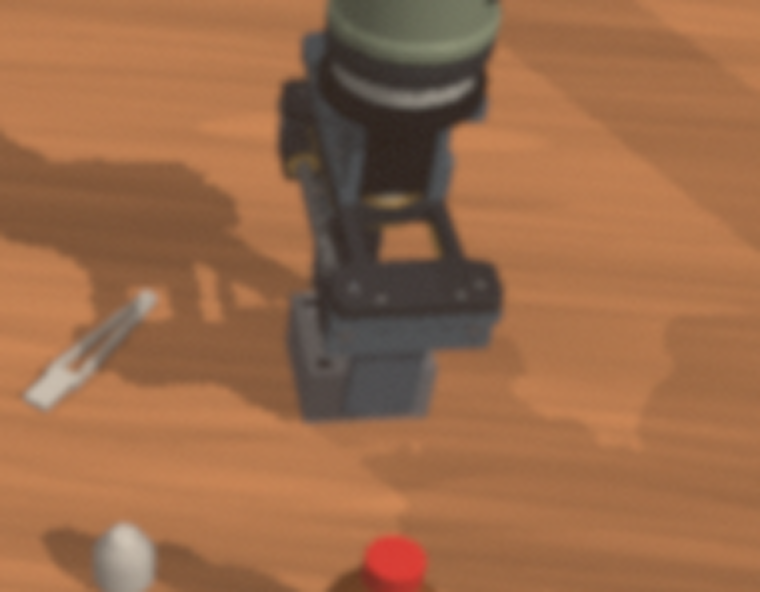

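The stack lies flat with its top at 40.2 mm (wrist px (278,245)). I'll grip only the upper tray and lift it straight up.

```bash
python3 -m inch '[{"travel":[0,0,-1],"delta_rot":[0,0,0]},{"travel":[0,0,-1],"delta_rot":[0,0,0]},{"travel":[0,0,-1],"delta_rot":[0,0,0]},{"travel":[0,0,-1],"delta_rot":[0,0,0]},{"travel":[0,0,-1],"delta_rot":[0,0,0]}]' 0.6 20
python3 -m inch '[{"travel":[0,0,2],"delta_rot":[0,0,0]},{"travel":[0,0,5],"delta_rot":[0,0,0]},{"travel":[0,0,10],"delta_rot":[0,0,0]},{"travel":[0,0,18],"delta_rot":[0,0,0]},{"travel":[0,0,25],"delta_rot":[0,0,0]}]'
python3 - <<'E'
from h import *
t,x,r,s=pose(); M=r.as_matrix(); print(t,x,M[:,2],s["width"],s["force"])
for c in ["wrist","side"]:
    p=eyes.get_image(c); f=p["frame"]
    if c=="side": f=cv2.resize(f[200:330,200:360],None,fx=4,fy=4,interpolation=cv2.INTER_CUBIC)
    cv2.imwrite(f"pics/{c}21.png",f)
E
```

```text
time_s: 32.1
ee_pos: [0.5269, 0.1346, 0.0249]
ee_rot: [0.0, 0.994, 0.11, -0.0]
force: [-0.7, -0.2, -1.3]
width: 0.71
time_s: 32.6
ee_pos: [0.5271, 0.1346, 0.0508]
ee_rot: [0.0, 0.994, 0.11, 0.0]
force: [-0.7, -0.4, -0.6]
width: 0.712
32.6 [0.52713198 0.13463852 0.05076929] [ 5.45587307e-04 -8.68562795e-05 -9.99999847e-01] 0.7116348851255306 [-0.72016798 -0.43175668 -0.58194858]
```

View pics/wrist21.png

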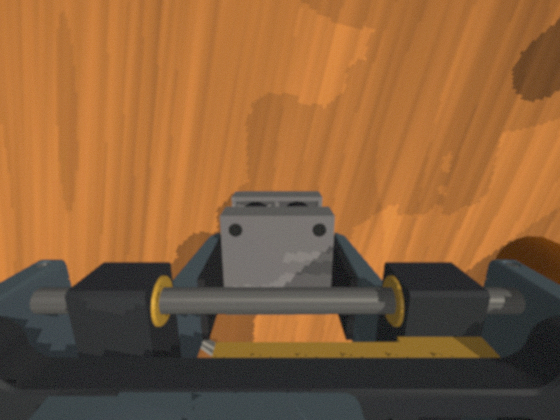

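View pics/side21.png

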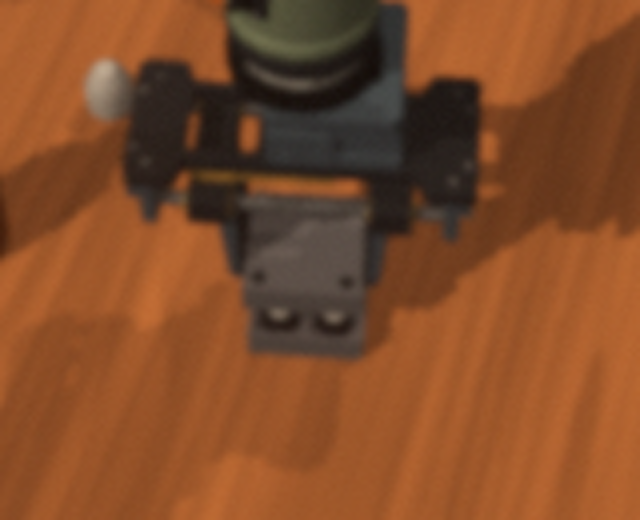

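The upper tray lifts off and bright polished faces show in the clean tray below (side px (280,318) and (335,320)). I'll move the emptied tray 130 mm to the left.

```bash
python3 -m inch '[{"travel":[0,0,12],"delta_rot":[0,0,0]},{"travel":[-5,25,20],"delta_rot":[0,0,0]},{"travel":[-14,65,20],"delta_rot":[0,0,0]},{"travel":[-23,105,20],"delta_rot":[0,0,0]},{"travel":[-28,127,15],"delta_rot":[0,0,0]}]'
python3 -m inch '[{"travel":[0,0,-10],"delta_rot":[0,0,0]},{"travel":[0,0,-30],"delta_rot":[0,0,0]},{"travel":[0,0,-45],"delta_rot":[0,0,0]},{"travel":[0,0,-54],"delta_rot":[0,0,0]},{"travel":[0,0,-56],"delta_rot":[0,0,0]}]'
python3 - <<'E'
from h import *
t,x,r,s=pose(); M=r.as_matrix(); print(t,x,M[:,2],s["width"],s["force"])
E
```

```text
time_s: 33.2
ee_pos: [0.5001, 0.2647, 0.0678]
ee_rot: [-0.001, 0.994, 0.11, 0.003]
force: [-0.4, 0.3, -0.9]
width: 0.711
time_s: 33.7
ee_pos: [0.4996, 0.2636, 0.0108]
ee_rot: [-0.0, 0.994, 0.11, 0.002]
force: [0.1, 0.4, -0.3]
width: 0.713
33.7 [0.49958958 0.26355417 0.01084862] [ 0.00318027  0.00113317 -0.9999943 ] 0.7125778783535679 [ 0.07109421  0.42373506 -0.26664986]
```

```bash
python3 -m inch '[{"travel":[0,0,-2],"delta_rot":[-0.001,0.003,0]},{"travel":[0,0,-4],"delta_rot":[-0.001,0.003,0]},{"travel":[0,0,-5],"delta_rot":[-0.001,0.003,0]},{"travel":[0,0,-6],"delta_rot":[-0.001,0.003,0]},{"travel":[0,0,-6.2],"delta_rot":[-0.001,0.003,0]}]'
python3 -m inch '[{"travel":[0,0,0],"delta_rot":[0,0,0]},{"travel":[0,0,0],"delta_rot":[0,0,0]},{"travel":[0,0,0],"delta_rot":[0,0,0]},{"travel":[0,0,15],"delta_rot":[0,0,0]},{"travel":[0,0,45],"delta_rot":[0,0,0]}]' 1
python3 -m inch '[{"travel":[0,10,45],"delta_rot":[0,0,0]},{"travel":[0,30,85],"delta_rot":[0,0,0]},{"travel":[-20,60,110],"delta_rot":[0,0,0]},{"travel":[-40,80,130],"delta_rot":[0,0,0]},{"travel":[-60,100,150],"delta_rot":[0,0,0]}]' 1
python3 - <<'E'
from h import *
t,x,r,s=pose(); print(t,x)
for c in ["side","scene"]:
    p=eyes.get_image(c); f=p["frame"]
    for n in ["clean_tray","loaded_tray","mount0"]:
      for q in eyes.masks_of(p,n)[:4]:
        Q=pts(p,q["mask"]); print(c,n,round(q["p"],2),np.round(q["rect"]),top(Q,.012,.06))
    if c=="scene": f=cv2.resize(f[130:250,310:450],None,fx=5,fy=5,interpolation=cv2.INTER_CUBIC)
    else: f=cv2.resize(f[230:350,200:360],None,fx=5,fy=5,interpolation=cv2.INTER_CUBIC)
    cv2.imwrite(f"pics/{c}22.png",f)
E
```

```text
time_s: 34.2
ee_pos: [0.4997, 0.2636, 0.0049]
ee_rot: [-0.0, 0.994, 0.11, 0.0]
force: [-0.6, -1.4, 0.6]
width: 0.712
time_s: 34.7
ee_pos: [0.498, 0.2628, 0.0484]
ee_rot: [0.001, 0.994, 0.11, -0.002]
force: [0.3, -0.2, 0.3]
width: 1.002
time_s: 35.2
ee_pos: [0.4373, 0.3636, 0.1996]
ee_rot: [0.001, 0.994, 0.11, -0.002]
force: [-0.0, 0.2, -0.1]
width: 0.999
35.2 [0.43725328 0.36362559 0.19957147]
side loaded_tray 0.97 [272. 333.  28.  23.] (array([492.6, 275.9]), array([54.9, 41.3]), 13.2, 333, np.float64(19.9))
side loaded_tray 0.95 [362. 175.  34.  21.] (array([ 404.1, -221.5]), array([73.7, 66.7]), 81.4, 312, np.float64(15.4))
scene clean_tray 0.81 [350. 209.  37.  28.] (array([530.1, 133.7]), array([67.5, 65. ]), 13.1, 271, np.float64(16.1))
scene loaded_tray 0.97 [411. 208.  38.  26.] (array([501.7, 262.7]), array([68.9, 66.6]), 13.3, 775, np.float64(18.4))
scene loaded_tray 0.95 [229. 237.  49.  42.] (array([641.3, -99.1]), array([66.8, 67.9]), 72.1, 536, np.float64(15.9))
scene loaded_tray 0.93 [203. 158.  38.  33.] (array([ 406.9, -221.1]), array([68.9, 69. ]), 79.7, 345, np.float64(15.9))
scene mount0 0.45 [358. 210.   9.  12.] (array([543.1, 154. ]), array([19.1, 17.1]), 87.4, 76, np.float64(21.9))
scene mount0 0.43 [344. 214.  12.   5.] (array([551.4, 124.6]), array([18.7, 19.2]), 39.3, 77, np.float64(22.5))
```

View pics/scene22.png

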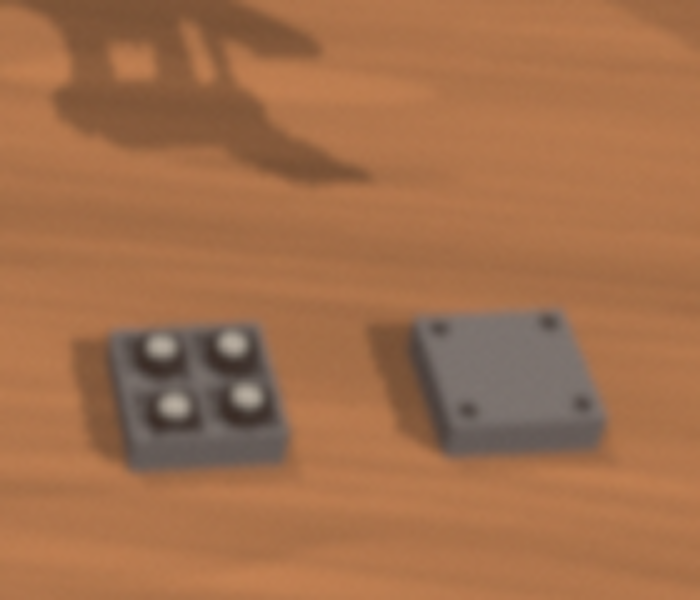

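View pics/side22.png

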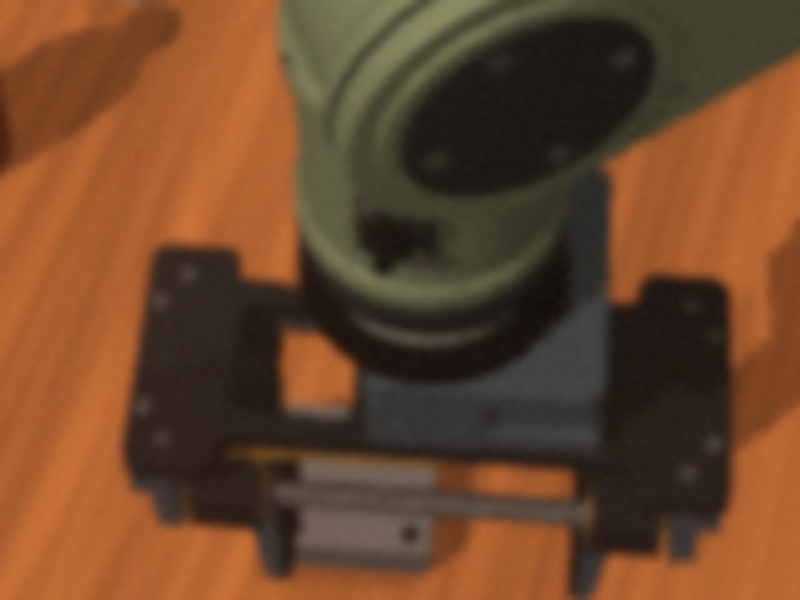

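The scene view shows four bright faces up in the clean tray (px (160,350), (230,345), (172,408), (245,400)) and the emptied tray flat beside it at (510,385). I'll let the arm settle, check the bystanders, and hand in.

```bash
python3 -m inch '[{"travel":[0,0,0],"delta_rot":[0,0,0]},{"travel":[0,0,0],"delta_rot":[0,0,0]},{"travel":[0,0,0],"delta_rot":[0,0,0]},{"travel":[0,0,0],"delta_rot":[0,0,0]},{"travel":[0,0,0],"delta_rot":[0,0,0]}]' 1
python3 - <<'E'
from h import *
p=eyes.get_image("scene")
for n in ["tweezers","objective","eyepiece","amber_bottle","white_bottle","lens_jar","slide_box"]:
    q=eyes.masks_of(p,n)
    if q: print(n,round(q[0]["p"],2),np.round(q[0]["rect"]),np.round(np.median(pts(p,q[0]["mask"]),0)*1000))
P=pts(p,p["depth"]>0); P=P[(abs(P[:,0]-.5275)<.03)&(abs(P[:,1]-.1345)<.03)]
print(np.percentile(P[:,2],[50,90,99])*1000)
print(workorder.job_done(), env.sense()["time_s"])
E
```

```text
time_s: 36.1
ee_pos: [0.4383, 0.3617, 0.1973]
ee_rot: [0.001, 0.994, 0.109, -0.003]
force: [-0.2, -0.5, 0.8]
width: 1.003
tweezers 0.75 [285. 206.  35.  34.] [536.  -9.   4.]
objective 0.77 [290. 262.  15.  16.] [697.  34.  29.]
eyepiece 0.58 [192. 268.  24.  27.] [ 749. -133.   50.]
amber_bottle 0.64 [354. 284.  36.  54.] [754. 148.  69.]
white_bottle 0.93 [226. 286.  24.  41.] [778. -67.  52.]
lens_jar 0.58 [460. 292.  31.  38.] [722. 329.  43.]
slide_box 0.67 [ 83. 239.  77.  46.] [ 703. -371.   33.]
[18.17131567 23.64205408 24.93779182]
the job is handed in; nothing more can be done
the job is handed in; nothing more can be done
```

I capped the loaded tray with the clean one, turned the stack over in two 90° tilts, lifted the emptied tray off and handed the job in at about 36 s. No verdict was reported.

**Last checks:**
- **Mounts:** all four bright polished faces are up in the clean tray's cells. The highest points are about 24.9 mm, which fits mounts lying flat; I did not measure each mount's tilt.
- **Trays:** the emptied tray lies flat, mouth down, about 130 mm from the clean tray.
- **Bystanders:** all seven were found within about 4 mm of their starting positions, which is within the measuring error.

**What went wrong or disagreed:**
- **Fingertip position:** the reported tool point turned out to be at the fingertips, not 19 mm behind them as stated. Because of this my first light squeeze (5 N) closed inside the loaded tray and pushed the mounts a few millimetres. They stayed in their cells, and I corrected the heights from then on.
- **Side camera:** its last view was partly blocked by the arm, so the final placing rests on the scene camera alone.

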